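# Build a strainer cascade on the open tube

### The job

Build the cell-straining cascade on the open tube in the rack, one piece at a time from the tube upwards, so that a sample will meet the coarsest mesh first: the blue (finest) strainer in the tube's mouth, the green in the blue, the yellow (coarsest) in the green, and the grey funnel on top. Seat each piece fully and straight before fetching the next, keep the pieces upright, and leave the red spare strainer, the brown dropper bottle and the black-capped violet stain bottle standing where they are.

Things in the scene. Friction and masses are not known exactly. Their poses are not given: they have to be found in the camera images.
- open_tube: clear open 50 ml tube, no cap, 116 mm tall, neck 33 mm across, fixed upright in one of the rack's three holes (the others hold tubes with blue and orange caps, tops 4 mm lower than this rim). Origin at the centre of its underside, z up; rim at z = 116 mm, 123 mm above the worktop. Mouth 27 mm wide. Blue strainer fully seated: shoulder on the rim, its origin at z = 102 mm here.
- rack: white plastic rack for three 50 ml tubes, 52 x 196 x 70 mm, fixed to the worktop; origin at the centre of its underside, y along the row of holes (60 mm apart). A fixed centrifuge stands to its right (x from 0.49 to 0.81, y from -0.28 to -0.06; 235 mm tall, its raised lid behind x = 0.78 reaches 460 mm), with pieces on both sides of it: pass it in front or above.
- blue_strainer: Blue cell strainer (finest mesh, lowest). Cup 34 mm across, 22 mm tall, over a white tapered skirt 14 mm long (25 mm across at the shoulder, 19 at the foot); 36 mm tall, 18 g. Origin at the centre of the foot, z up its axis; shoulder at z = 14 mm, rim at 36. Mouth 27 mm wide: the next piece seats with its origin 22 mm above this one. Stands on its foot at first. Grip the cup.
- green_strainer: Green cell strainer (medium mesh, second). Cup 34 mm across, 22 mm tall, over a white tapered skirt 14 mm long (25 mm across at the shoulder, 19 at the foot); 36 mm tall, 18 g. Origin at the centre of the foot, z up its axis; shoulder at z = 14 mm, rim at 36. Mouth 27 mm wide: the next piece seats with its origin 22 mm above this one. Stands on its foot at first. Grip the cup.
- yellow_strainer: Yellow cell strainer (coarsest mesh, third). Cup 34 mm across, 22 mm tall, over a white tapered skirt 14 mm long (25 mm across at the shoulder, 19 at the foot); 36 mm tall, 18 g. Origin at the centre of the foot, z up its axis; shoulder at z = 14 mm, rim at 36. Mouth 27 mm wide: the next piece seats with its origin 22 mm above this one. Stands on its foot at first. Grip the cup.
- funnel: grey plastic funnel, 44 mm tall, about 30 g: same white skirt below (14 mm long, 25 mm across at the shoulder, 19 at the foot), then a cone to 50 mm across at z = 26 mm and a straight band 50 mm across up to the rim at z = 44 mm: grip the band. Origin at the centre of the foot, z up its axis. Seated, its origin is 22 mm above the yellow strainer's. Starts standing on its foot.
- red_strainer: red spare strainer of the same shape, not needed: leave it standing. Origin at the centre of the foot.
- dropper_bottle: brown dropper bottle with black teat, 33 mm across, 102 mm tall, standing loose between the rack and the centrifuge: leave it. Origin at the centre of its underside.
- stain_bottle: clear screw-cap bottle with violet contents and a black cap, 36 mm across, 74 mm tall, standing loose at the right: leave it. Origin at the centre of its underside.
Things that resemble listed ones, but are neither listed nor needed, are in the scene too. Of the things that look like the red_strainer, the smallest one is meant.

How it is judged:
On the way, in this order (a step that is already met when the one before it is completed fails the run):
1. blue strainer fully seated in the mouth of the open tube (horizontal distance between blue_strainer and open_tube below 0.008 m and z of blue_strainer in the frame of open_tube between 0.099 and 0.105 m and angle between blue_strainer's own z axis and vertical below 0.08 rad), for 0.2 s.
2. green strainer fully seated in the blue one (horizontal distance between green_strainer and open_tube below 0.008 m and z of green_strainer in the frame of blue_strainer between 0.019 and 0.025 m and angle between green_strainer's own z axis and vertical below 0.08 rad), for 0.2 s.
3. yellow strainer fully seated in the green one (horizontal distance between yellow_strainer and open_tube below 0.008 m and z of yellow_strainer in the frame of green_strainer between 0.019 and 0.025 m and angle between yellow_strainer's own z axis and vertical below 0.08 rad), for 0.2 s.
4. funnel fully seated in the yellow strainer (horizontal distance between funnel and open_tube below 0.008 m and z of funnel in the frame of yellow_strainer between 0.019 and 0.025 m and angle between funnel's own z axis and vertical below 0.08 rad), for 0.2 s.
At the end, for the whole second after the job is handed in: Blue in the open tube, green in blue, yellow in green, funnel in yellow: each within 8 mm of the tube's axis, within 3 mm of full depth, upright within 0.08 rad, at rest; the red strainer and both bottles upright (0.2 rad) within 30 mm of where they stood (all of step 1 and all of step 2 and all of step 3 and all of step 4 and linear speed of each of blue_strainer, green_strainer, yellow_strainer, funnel below 0.02 m/s and distance of each of red_strainer, dropper_bottle, stain_bottle from where it was at the start of the episode below 0.03 m and angle between each of red_strainer, dropper_bottle, stain_bottle's own z axis and vertical below 0.2 rad); the robot touches nothing.
It fails at once if the red spare strainer or one of the two bottles is moved 30 mm or more, or tipped (distance of any of red_strainer, dropper_bottle, stain_bottle from where it was at the start of the episode above 0.03 m or angle between any of red_strainer, dropper_bottle, stain_bottle's own z axis and vertical above 0.4 rad).
It fails at once if one of the cascade's pieces is tipped over (angle between any of blue_strainer, green_strainer, yellow_strainer, funnel's own z axis and vertical above 0.7 rad).
It also fails if it takes over 120 s, if anything falls off the work surface, if the arm or the gripper's body presses on something with over 40 N, if the wrist force passes 120 N, or if a joint passes its speed limit or range.

### The arm

A 6-joint arm with a two-finger parallel gripper is mounted at the origin on a cart in front of the work surface, level with it; the furniture and walls round the work are solid. World frame = base frame: x ahead of the robot, y to its left, z up, the work surface at z = 0. Lengths are in m, angles in rad, forces in N, time in s.
With the tool pointing down it reaches from about 0.25 to 0.8 m from the base axis. Payload 3.9 kg.
Tool frame: the origin (TCP) lies between the finger pads; the fingertips stand 11 mm ahead of it and the grasp point (between the pads) lies 8 mm behind it; z points along the fingers, y is the line along which they close (so a half turn about z gives the same grasp; the last joint's range is limited). The gripper opens to 85 mm and grips with 20 to 120 N. Pads are 22 mm wide; open, the fingers measure 114 mm over their backs; the gripper's body (76 mm by 85 mm) begins 54 mm behind the grasp point. The pads swing forward as they close: fully open they stand 13 mm farther back than shut.
Start: joints at [1.286, 0.26, -0.138, 1.173, 0, 1.571], TCP at [0.148, 0.504, 0.242] pointing down, gripper open.
Joint ranges: [-2.78, 2.78], [-0.83, 1.72], [-1.28, 1.37], [-1.9, 2.12], [-1.57, 1.48], [-3.14, 3.14]. Speed limits (rad/s): [2.57, 2.57, 3.14, 3.14, 3.14, 3.14].

### API

Orientations are given as [roll, pitch, yaw] about the fixed x, y, z axes, in that order (R = Rz(yaw) Ry(pitch) Rx(roll)).
In Python, from cell import * gives the robot as it stands.
- The arm moves only by the tool move_arm, never from a script. Its argument "steps" is a list of rows, each an object of numbers: "tx", "ty", "tz": the shift along the tool's x, y, z in m; "ax", "ay", "az": the turn, a rotation vector about the tool's x, y, z in degrees. In form: [{"tx": .., "ty": .., "tz": .., "ax": .., "ay": .., "az": ..}, ...]. A call has 1 to 10 rows; each row is the pose to reach, as a shift and turn from the pose commanded when the call began, along the tool's axes at that moment; what a row does not reach only later rows make up. A row lasts 1/12 s, in which the tool goes at most 41.7 mm and 7.16 degrees, less where a joint would pass 70% of its speed; a pose out of reach is approached as far as the arm can. A call with a gripper value outside its range is refused whole. "grip" is the finger opening in m, from 0 to 0.0854, set as the call begins (left out, the last holds). The fingers move at their own pace and stop on an object; "grip_force" is the grip in N (left out, the last holds). Time passes only in rows, so rows that repeat a pose let the fingers close. It gives the time, the measured TCP pose, the force, the opening and the grip force at its end, in the units of the state.
- get_obs(): the state, without advancing time (a new reading comes with each control period).
- read_camera(name): name is "side" or "top" or "wrist"; returns the picture (384x512x3 uint8, red, green, blue); there is no depth.
- camera_model(name): a dict with "intrinsics" (3x3 intrinsics, pixels), "xyz" and "orientation" of the camera in the world; the wrist camera has in their place "hand_eye" (4x4, takes a point from camera to tool coordinates, whose origin is the TCP and whose axes are the flange's). Camera axes: x right, y down, z forward; pixel columns grow to the right and rows downward; lengths in m; the calibration is good to about 2 mm. A picture is of the moment at which its call begins: read the wrist's pose just before it. camera_model takes no time and is no camera call.
- sign_off(): hands the job in; it is judged then, once.
The state is a dict: "time": time; "joint_pos": joint angles; "dq": joint speeds; "effort": joint torques, N m; "tool_pos": TCP position; "tcp_rot": TCP orientation; "force": force on the tool from outside, world axes, zero at the start; "moment": the same for the moment, N m; "opening": opening from 0.0 (shut) to 1.0 (fully open); "gripper_force": force on a finger pad.
Only numpy, scipy, OpenCV 4.12 (cv2) and the standard library are available. Lean on these libraries where they do the work, as an engineer would, in place of code of your own. Each camera call takes 0.05 s, during which the arm holds its last target. There are 200 camera calls.

## Working session

There is one attempt and no reset: what is moved stays moved. The work goes in short steps, Python scripts to look and compute and a tool call to move; the robot and the scene stay as the last step left them, time stands still between calls to the robot, and variables do not carry over. Pictures are saved under pics/ and viewed, at most 16 in all, crops included, and the job is handed in when it is done.

Besides the shell and the picture viewer there is one more tool, called after ">>>" as name(argument=value, ...), one argument or row to a line, values as JSON. move_arm: Moves the arm, as the interface text tells. Its arguments: {"type":"object","properties":{"steps":{"type":"array"},"grip":{"type":"number"},"grip_force":{"type":"number"}},"required":["steps"]}

```bash
ls; mkdir -p pics
python3 - <<'E'
from cell import *
import cv2, numpy as np
o=get_obs(); print(o)
for n in ["side","top","wrist"]:
    print(n,camera_model(n))
    im=read_camera(n); cv2.imwrite(f"pics/{n}0.png",im[:,:,::-1])
E
```

```text
pics
{'time': 0.0, 'joint_pos': array([ 1.28598871e+00,  2.60690164e-01, -1.39376969e-01,  1.17268758e+00,
       -2.63835429e-05,  1.57081794e+00]), 'dq': array([ 0.00075419, -0.00025226,  0.00115904,  0.00067822,  0.0002849 ,
        0.00033537]), 'effort': array([-2.74405436e-03, -4.05678248e+01,  2.53922331e+01,  1.85511267e-02,
       -2.69869070e-04,  6.71586946e-06]), 'tool_pos': array([0.14733385, 0.50321751, 0.24145866]), 'tcp_rot': array([-3.13963427e+00,  2.64258238e-05,  2.85676347e+00]), 'force': array([-0.99050097, -0.52273157,  0.03258889]), 'moment': array([-0.00507944, -0.00867267,  0.00850399]), 'gripper_force': 0.0, 'opening': 0.9991886938860184}
side {'intrinsics': array([[441.50430757,   0.        , 253.09460434],
       [  0.        , 441.50430757, 192.35555097],
       [  0.        ,   0.        ,   1.        ]]), 'xyz': array([-0.20507771, -1.10194278,  0.62693785]), 'orientation': array([-2.01470055, -0.00274397, -0.59578997])}
top {'intrinsics': array([[380.94646337,   0.        , 255.66903015],
       [  0.        , 380.94646337, 189.14260866],
       [  0.        ,   0.        ,   1.        ]]), 'xyz': array([ 0.2975796 , -0.05231569,  1.28609445]), 'orientation': array([-2.95711097e+00,  1.66071788e-04, -1.57370556e+00])}
wrist {'intrinsics': array([[285.87717813,   0.        , 257.77306756],
       [  0.        , 285.87717813, 194.65899377],
       [  0.        ,   0.        ,   1.        ]]), 'hand_eye': array([[ 6.00194456e-04, -9.60801331e-01, -2.77237157e-01,
         6.92173122e-02],
       [ 9.99999740e-01,  6.87602511e-04, -2.18062790e-04,
         4.42230352e-04],
       [ 4.00143985e-04, -2.77236954e-01,  9.60801494e-01,
        -1.31847775e-01],
       [ 0.00000000e+00,  0.00000000e+00,  0.00000000e+00,
         1.00000000e+00]])}
```

View pics/top0.png

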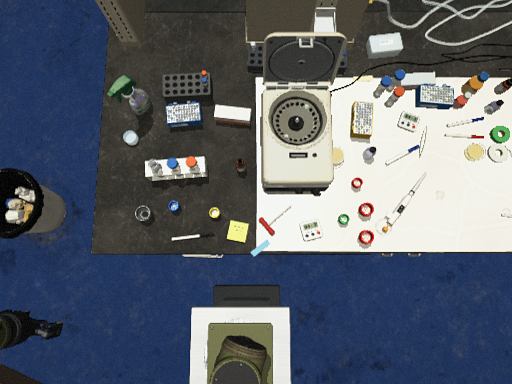

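View pics/side0.png

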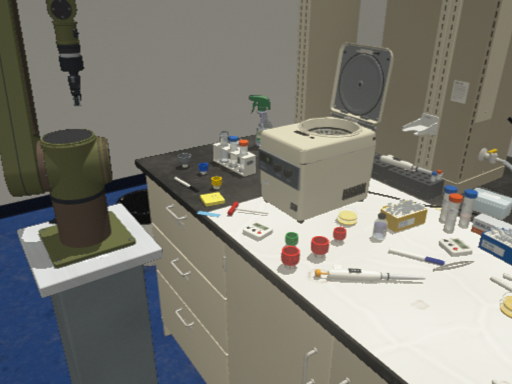

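The top view shows the funnel near (142,213), blue (174,206), yellow (214,213), the open tube left in the rack (153,165), green (343,219), and reds at (357,183), (366,210) and (366,237). The smallest red is the spare. The side view shows the same things. Next I triangulate roughly from both views.

```bash
cat > h.py <<'E'
from cell import *
import cv2, numpy as np
from scipy.spatial.transform import Rotation as R
def pose(n):
    m=camera_model(n)
    if n!="wrist": return m["intrinsics"],R.from_euler("xyz",m["orientation"]).as_matrix(),m["xyz"]
    o=get_obs(); T=np.eye(4); T[:3,:3]=R.from_euler("xyz",o["tcp_rot"]).as_matrix(); T[:3,3]=o["tool_pos"]
    T=T@m["hand_eye"]; return m["intrinsics"],T[:3,:3],T[:3,3]
def ray(P,u,v):
    d=P[1]@np.linalg.inv(P[0])@[u,v,1.]; return P[2],d/np.linalg.norm(d)
def plane(P,u,v,z):
    c,d=ray(P,u,v); return c+d*(z-c[2])/d[2]
def proj(P,X):
    q=P[0]@P[1].T@(np.asarray(X)-P[2]); return q[:2]/q[2]
def tri(rays):
    A=np.zeros((3,3));b=np.zeros(3)
    for c,d in rays:
        M=np.eye(3)-np.outer(d,d);A+=M;b+=M@c
    X=np.linalg.solve(A,b)
    return X,max(np.linalg.norm((np.eye(3)-np.outer(d,d))@(X-c)) for c,d in rays)
HUE={"blue":(105,128),"green":(45,85),"yellow":(20,33),"red":(172,6),"white":None}
def mask(im,col,s=110,v=50):
    h=cv2.cvtColor(im,cv2.COLOR_RGB2HSV); a,b=HUE[col]; H=h[...,0]
    m=((H>=a)&(H<=b)) if a<b else ((H>=a)|(H<=b))
    return (m&(h[...,1]>s)&(h[...,2]>v)).astype(np.uint8)
def blobs(im,col,box=None,amin=15,**k):
    m=mask(im,col,**k)
    if box is not None:
        z=np.zeros_like(m); x0,y0,x1,y1=box; z[y0:y1,x0:x1]=1; m*=z
    n,_,st,ce=cv2.connectedComponentsWithStats(m)
    return [(st[i].tolist(),ce[i].round(1).tolist()) for i in range(1,n) if st[i][4]>=amin]
E
python3 - <<'E'
from h import *
B={"top":{"blue":(160,195,190,218),"green":(335,210,352,228),"yellow":(205,203,224,222),"red":(345,172,380,250)},
"side":{"blue":(192,160,212,178),"green":(282,230,302,248),"yellow":(207,172,226,190),"red":(275,222,352,272)}}
C={}
for n in B:
    im=cv2.imread(f"pics/{n}0.png")[:,:,::-1].copy()
    for c in B[n]:
        b=blobs(im,c,B[n][c],8); C[n,c]=b; print(n,c,b)
for c in ["blue","green","yellow"]:
    r=[]
    for n in B:
        s=max(C[n,c],key=lambda t:t[0][4])[0]; r.append(ray(pose(n),s[0]+(s[2]-1)/2,s[1]+(s[3]-1)/2))
    print(c,tri(r))
P=pose("top")
for k,u,v,z in [("funnel",142,213,.04),("tube",153,163,.123),("bcap",172,163,.119),("ocap",191,162,.119),("red",357,183,.03),("drop",240,165,.08),("stain",369,155,.07)]: print(k,plane(P,u,v,z).round(3))
t=cv2.imread("pics/top0.png")[140:235,120:390]; cv2.imwrite("pics/t1.png",cv2.resize(t,None,fx=2.9,fy=2.9,interpolation=cv2.INTER_CUBIC))
E
```

```text
top blue [([168, 200, 12, 11, 62], [173.2, 205.0])]
top green [([339, 214, 10, 10, 36], [343.8, 218.8])]
top yellow [([209, 207, 11, 11, 56], [213.9, 211.7])]
top red [([352, 178, 11, 10, 51], [356.9, 182.5]), ([359, 203, 15, 13, 103], [366.1, 209.1]), ([359, 230, 15, 14, 106], [366.2, 236.7])]
side blue [([198, 163, 10, 8, 73], [202.8, 166.4])]
side green [([286, 235, 11, 4, 14], [290.8, 236.9])]
side yellow [([211, 176, 11, 11, 105], [216.1, 180.6])]
side red [([334, 227, 12, 13, 136], [339.4, 232.8]), ([311, 236, 18, 19, 272], [319.5, 244.7]), ([282, 246, 17, 20, 295], [290.0, 255.1])]
blue (array([0.4773594 , 0.22271708, 0.02647163]), np.float64(0.0024818377594768987))
green (array([ 0.43166476, -0.34220899,  0.03144717]), np.float64(0.0006497404422203432))
yellow (array([0.45447058, 0.08691906, 0.02499137]), np.float64(0.0015728755768980507))
funnel [0.451 0.321 0.04 ]
tube [0.599 0.27  0.123]
bcap [0.6   0.211 0.119]
ocap [0.603 0.151 0.119]
red [ 0.552 -0.394  0.03 ]
drop [ 0.603 -0.002  0.08 ]
stain [ 0.638 -0.427  0.07 ]
```

View pics/t1.png

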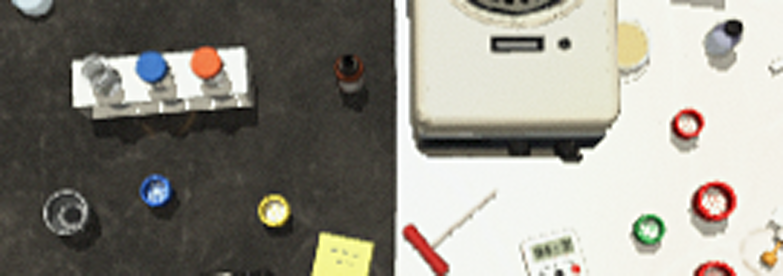

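>>> move_arm(
  steps=[
    {"tx":-0.036,"ty":-0.016,"tz":-0.001,"az":7},
    {"tx":-0.072,"ty":-0.032,"tz":-0.002,"az":14},
    {"tx":-0.109,"ty":-0.047,"tz":-0.003,"az":21},
    {"tx":-0.145,"ty":-0.063,"tz":-0.004,"az":28},
    {"tx":-0.181,"ty":-0.079,"tz":-0.005,"az":35},
    {"tx":-0.217,"ty":-0.095,"tz":-0.006,"az":42},
    {"tx":-0.253,"ty":-0.111,"tz":-0.007,"az":49},
    {"tx":-0.29,"ty":-0.126,"tz":-0.008,"az":56},
    {"tx":-0.326,"ty":-0.142,"tz":-0.009,"az":63},
    {"tx":-0.362,"ty":-0.158,"tz":-0.01,"az":70},
  ],
)

```text
invalid input at $.steps[0]: expected keys tx, ty, tz, ax, ay, az
```

>>> move_arm(
  steps=[
    {"az":3.7},
    {"az":3.7},
    {"az":3.7},
  ],
)

```text
invalid input at $.steps[0]: expected keys tx, ty, tz, ax, ay, az
```

```bash
cat > snap.py <<'E'
import sys,pickle
from h import *
P=pose("wrist"); im=read_camera("wrist"); n=sys.argv[1]
cv2.imwrite(f"pics/{n}.png",im[:,:,::-1]); pickle.dump(P,open(f"pics/{n}.pkl","wb"))
o=get_obs(); print(o["time"],o["tool_pos"].round(4),o["tcp_rot"].round(4),o["force"].round(1),round(o["opening"]*85.4,1))
E
python3 snap.py w1
```

```text
0.2 [0.1474 0.5035 0.2418] [-3.1404 -0.      2.8568] [-0.1 -0.3  0.3] 85.1
```

View pics/w1.png

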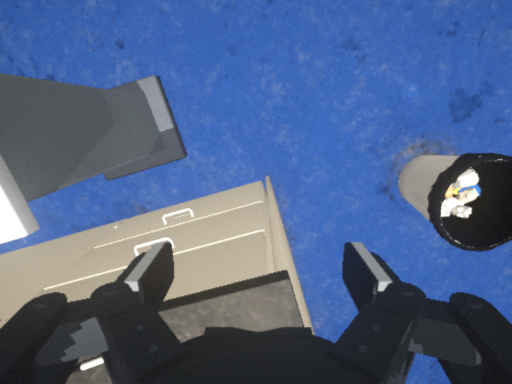

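The wrist view shows floor, cart and bin, with the fingers at the bottom near (150,270) and (365,270). No target is in it. Moving rows need all six keys.

>>> move_arm(
  steps=[
    {"tx":-0.036,"ty":-0.016,"tz":-0.001,"ax":0,"ay":0,"az":7},
    {"tx":-0.072,"ty":-0.032,"tz":-0.002,"ax":0,"ay":0,"az":14},
    {"tx":-0.109,"ty":-0.047,"tz":-0.003,"ax":0,"ay":0,"az":21},
    {"tx":-0.145,"ty":-0.063,"tz":-0.004,"ax":0,"ay":0,"az":28},
    {"tx":-0.181,"ty":-0.079,"tz":-0.005,"ax":0,"ay":0,"az":35},
    {"tx":-0.217,"ty":-0.095,"tz":-0.006,"ax":0,"ay":0,"az":42},
    {"tx":-0.253,"ty":-0.111,"tz":-0.007,"ax":0,"ay":0,"az":49},
    {"tx":-0.29,"ty":-0.126,"tz":-0.008,"ax":0,"ay":0,"az":56},
    {"tx":-0.326,"ty":-0.142,"tz":-0.009,"ax":0,"ay":0,"az":63},
    {"tx":-0.362,"ty":-0.158,"tz":-0.01,"ax":0,"ay":0,"az":70},
  ],
)

```text
time: 1.03
tool_pos: [0.4517, 0.2489, 0.2523]
tcp_rot: [-3.142, -0.0, 1.629]
force: [-0.0, 0.9, -0.6]
opening: 1.001
gripper_force: 0.0
```

>>> move_arm(
  steps=[
    {"tx":0,"ty":0,"tz":0,"ax":0,"ay":0,"az":3.7},
    {"tx":0,"ty":0,"tz":0,"ax":0,"ay":0,"az":3.7},
    {"tx":0,"ty":0,"tz":0,"ax":0,"ay":0,"az":3.7},
  ],
)

```text
time: 1.28
tool_pos: [0.4503, 0.2501, 0.2519]
tcp_rot: [-3.14, 0.0, 1.571]
force: [-0.0, -0.2, 1.1]
opening: 0.998
gripper_force: 0.0
```

```bash
python3 snap.py w2
```

```text
1.3333 [0.4499 0.2507 0.2521] [-3.1406e+00  1.0000e-04  1.5726e+00] [-0.2  0.7 -0.5] 85.5
```

View pics/w2.png

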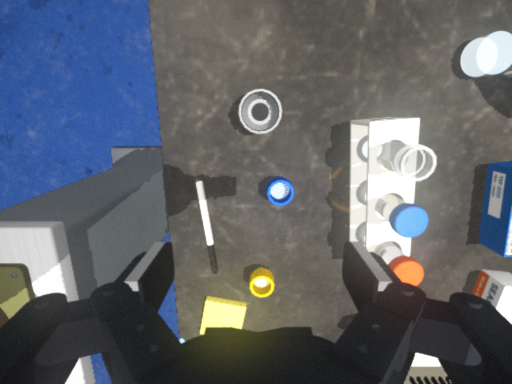

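The wrist view shows the funnel rim at (260,112), blue at (280,192), yellow at (262,283), and the open tube's rim ring at (413,161). I'll take a second view with a 90 mm baseline.

>>> move_arm(
  steps=[
    {"tx":-0.04,"ty":0,"tz":0,"ax":0,"ay":0,"az":0},
    {"tx":-0.08,"ty":0,"tz":0,"ax":0,"ay":0,"az":0},
    {"tx":-0.09,"ty":0,"tz":0,"ax":0,"ay":0,"az":0},
    {"tx":-0.09,"ty":0,"tz":0,"ax":0,"ay":0,"az":0},
  ],
)

```text
time: 1.67
tool_pos: [0.4492, 0.1593, 0.2525]
tcp_rot: [-3.141, 0.001, 1.57]
force: [-0.1, 0.0, -0.2]
opening: 1.0
gripper_force: 0.0
```

```bash
python3 snap.py w3
cat > ring.py <<'E'
from h import *
import pickle
def load(n): return cv2.imread(f"pics/{n}.png")[:,:,::-1].copy(),pickle.load(open(f"pics/{n}.pkl","rb"))
def inner(im,col,c,r=28):
    "ellipse of the cup's outer colour contour near c"
    m=mask(im,col); z=np.zeros_like(m); cv2.circle(z,(int(c[0]),int(c[1])),r,1,-1); m*=z
    cs,_=cv2.findContours(m,cv2.RETR_CCOMP,cv2.CHAIN_APPROX_NONE)
    cs=sorted(cs,key=len)[::-1][:2]
    return [tuple(np.round(np.r_[sum(cv2.fitEllipse(k),())[:4] if False else np.r_[cv2.fitEllipse(k)[0],cv2.fitEllipse(k)[1]]],1)) for k in cs if len(k)>=8]
def circ(im,c,r,rmin,rmax,p2=12):
    x,y=map(int,c); g=cv2.cvtColor(im,cv2.COLOR_RGB2GRAY)[y-r:y+r,x-r:x+r]
    g=cv2.resize(g,None,fx=4,fy=4,interpolation=cv2.INTER_CUBIC)
    h=cv2.HoughCircles(g,cv2.HOUGH_GRADIENT,1,8,param1=120,param2=p2,minRadius=4*rmin,maxRadius=4*rmax)
    return [] if h is None else [((q[0]-1.5)/4+x-r,(q[1]-1.5)/4+y-r,q[2]/4) for q in h[0][:4]]
E
python3 - <<'E'
from ring import *
G={"w2":{"blue":(280,192),"yellow":(262,283)}}
i2,P2=load("w2"); i3,P3=load("w3")
t=cv2.resize(np.hstack([i2[60:320,220:460],i3[0:260,220:460]]),None,fx=1.6,fy=1.6,interpolation=cv2.INTER_CUBIC)
cv2.imwrite("pics/p23.png",t[:,:,::-1])
c3={}
for k,c,z in [("blue",(280,192),.036),("yellow",(262,283),.036),("funnel",(260,112),.044),("tube",(413,161),.123)]:
    q=proj(P3,plane(P2,*c,z)); c3[k]=q; print(k,q.round(1), plane(P2,*c,z).round(4))
    if k in HUE: print(inner(i2,k,c),inner(i3,k,q))
    else:
        a,b=(17,24) if k=="funnel" else (13,25)
        print(np.round(circ(i2,c,36,a,b),1).tolist(),np.round(circ(i3,q,36,a,b),1).tolist())
E
```

```text
1.7167 [0.4497 0.1607 0.2525] [-3.1415e+00 -7.0000e-04  1.5711e+00] [-0.1  0.1 -0.3] 85.2
blue [282.6 117.4] [0.4794 0.2236 0.036 ]
[(np.float64(279.6), np.float64(191.0), np.float64(27.0), np.float64(28.7)), (np.float64(279.2), np.float64(190.1), np.float64(17.4), np.float64(20.1))] [(np.float64(282.7), np.float64(117.7), np.float64(28.8), np.float64(29.8)), (np.float64(281.8), np.float64(117.6), np.float64(21.5), np.float64(22.4))]
yellow [263.2 221.8] [0.4573 0.0921 0.036 ]
[(np.float64(261.3), np.float64(282.5), np.float64(25.5), np.float64(29.8)), (np.float64(260.9), np.float64(282.1), np.float64(10.2), np.float64(15.8))] [(np.float64(262.6), np.float64(222.8), np.float64(27.1), np.float64(29.5)), (np.float64(262.2), np.float64(222.4), np.float64(13.5), np.float64(18.2))]
funnel [261.1  22.3] [0.4537 0.3206 0.044 ]Traceback (most recent call last):
  File "<stdin>", line 12, in <module>
  File "ring.py", line 12, in circ
    g=cv2.resize(g,None,fx=4,fy=4,interpolation=cv2.INTER_CUBIC)
cv2.error: OpenCV(4.12.0) /io/opencv/modules/imgproc/src/resize.cpp:4208: error: (-215:Assertion failed) !ssize.empty() in function 'resize'
```

View pics/p23.png

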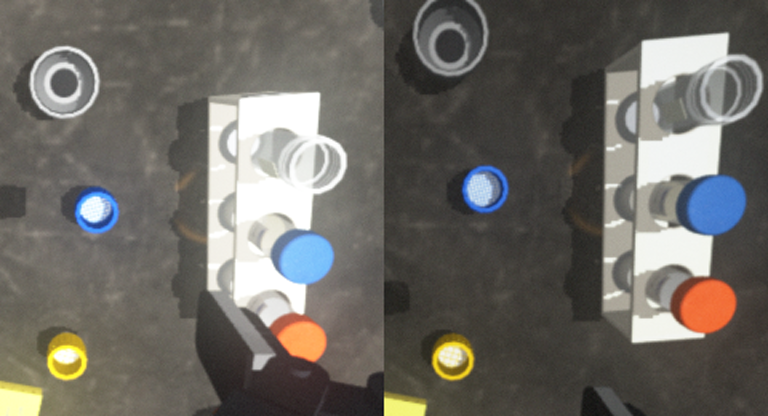

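Left and right crops show the tube rim ring at w2≈(419,162) and w3≈(435,56). The funnel rim is at w2≈(260,111) and w3≈(262,23). I refine these and triangulate.

Run:
```python
from ring import *
i2,P2=load("w2"); i3,P3=load("w3")
def tr(k,a,b):
    X,e=tri([ray(P2,*a),ray(P3,*b)]); print(k,X.round(4),"err",round(e*1e3,2))
tr("blue",(279.6,191.0),(282.7,117.7)); tr("blue in",(279.2,190.1),(281.8,117.6)); tr("yellow",(261.3,282.5),(262.6,222.8))
pad=lambda im:cv2.copyMakeBorder(im,40,40,40,40,cv2.BORDER_REPLICATE)
for k,c2,c3 in [("tube",(419,162),(435,56)),("funnel",(260,111),(262,23))]:
    r=(15,20) if k=="tube" else (19,24)
    H=[circ(pad(i),(c[0]+40,c[1]+40),30,*r) for i,c in ((i2,c2),(i3,c3))]
    print(k,(np.array(H[0])-[40,40,0]).round(1).tolist(),(np.array(H[1])-[40,40,0]).round(1).tolist())
    tr(k,np.array(H[0][0][:2])-40,np.array(H[1][0][:2])-40)
```

```text
blue [0.4797 0.2231 0.0298] err 0.37
blue in [0.4792 0.2232 0.0255] err 0.11
yellow [0.4566 0.0873 0.0275] err 0.12
tube [[416.2, 160.5, 19.9], [420.2, 161.0, 16.1], [418.2, 161.5, 18.0], [407.5, 158.0, 17.5]] [[434.2, 55.5, 19.9], [436.0, 57.0, 19.0], [436.0, 53.8, 17.6], [434.5, 52.0, 18.5]]
tube [0.6021 0.2766 0.1139] err 0.31
funnel [[258.5, 111.0, 20.4], [260.5, 110.8, 22.5], [259.8, 108.8, 20.5], [258.2, 113.0, 19.7]] [[260.8, 24.8, 22.2], [259.8, 22.5, 22.2], [261.2, 17.5, 19.9], [259.2, 18.8, 22.2]]
funnel [0.4527 0.3217 0.0309] err 0.71
```

Blue is at (0.479, 0.223), with consistent heights. I'll go to it and grip.

>>> move_arm(
  steps=[
    {"tx":0.03,"ty":0.015,"tz":0.02,"ax":0,"ay":0,"az":0},
    {"tx":0.063,"ty":0.03,"tz":0.04,"ax":0,"ay":0,"az":0},
    {"tx":0.063,"ty":0.03,"tz":0.08,"ax":0,"ay":0,"az":0},
    {"tx":0.063,"ty":0.03,"tz":0.12,"ax":0,"ay":0,"az":0},
    {"tx":0.063,"ty":0.03,"tz":0.15,"ax":0,"ay":0,"az":0},
    {"tx":0.063,"ty":0.03,"tz":0.15,"ax":0,"ay":0,"az":0},
    {"tx":0.063,"ty":0.03,"tz":0.15,"ax":0,"ay":0,"az":0},
  ],
  grip=0.065,
)

```text
time: 2.3
tool_pos: [0.4786, 0.2245, 0.1011]
tcp_rot: [-3.138, 0.001, 1.573]
force: [-0.2, 0.6, 0.4]
opening: 0.763
gripper_force: 0.0
```

```bash
python3 snap.py w4
python3 - <<'E'
from ring import *
im,P=load("w4")
q=proj(P,[.479,.2232,.036]); print(q)
for e in inner(im,"blue",q,45): print(e,plane(P,e[0],e[1],.036).round(4))
E
```

```text
2.35 [0.4805 0.225  0.103 ] [ 3.1415e+00 -5.0000e-04  1.5727e+00] [-0.6  0.2 -0.2] 65.1
[256.82938437 214.05940826]
(np.float64(258.3), np.float64(211.0), np.float64(45.9), np.float64(49.7)) [0.4801 0.2256 0.036 ]
(np.float64(258.4), np.float64(209.8), np.float64(24.7), np.float64(32.0)) [0.4801 0.2265 0.036 ]
```

View pics/w4.png

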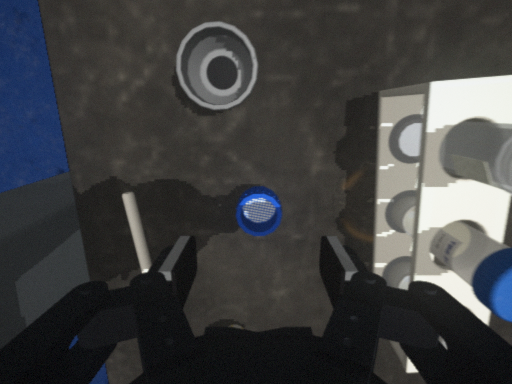

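Blue is at (258,213), centred between the fingers, which span columns 193 to 325. The funnel is at (217,66). I go straight down and grip.

>>> move_arm(
  steps=[
    {"tx":-0.001,"ty":0,"tz":0.035,"ax":0,"ay":0,"az":0},
    {"tx":-0.001,"ty":0,"tz":0.065,"ax":0,"ay":0,"az":0},
    {"tx":-0.001,"ty":0,"tz":0.082,"ax":0,"ay":0,"az":0},
    {"tx":-0.001,"ty":0,"tz":0.082,"ax":0,"ay":0,"az":0},
  ],
)

```text
time: 2.68
tool_pos: [0.4801, 0.2228, 0.0198]
tcp_rot: [-3.14, 0.0, 1.571]
force: [0.0, 0.3, 0.4]
opening: 0.76
gripper_force: 0.0
```

>>> move_arm(
  steps=[
    {"tx":0,"ty":0,"tz":0,"ax":0,"ay":0,"az":0},
    {"tx":0,"ty":0,"tz":0,"ax":0,"ay":0,"az":0},
    {"tx":0,"ty":0,"tz":0,"ax":0,"ay":0,"az":0},
    {"tx":0,"ty":0,"tz":0,"ax":0,"ay":0,"az":0},
    {"tx":0,"ty":0,"tz":0,"ax":0,"ay":0,"az":0},
    {"tx":0,"ty":0,"tz":0,"ax":0,"ay":0,"az":0},
  ],
  grip=0.02,
  grip_force=30,
)

```text
time: 3.18
tool_pos: [0.4828, 0.2237, 0.0231]
tcp_rot: [3.137, -0.003, 1.571]
force: [-0.4, 0.2, 5.7]
opening: 0.38
gripper_force: 29.5
```

```bash
python3 snap.py w5
```

```text
3.2333 [0.4829 0.2237 0.0231] [ 3.1365e+00 -2.7000e-03  1.5705e+00] [-0.3  0.2  6. ] 32.3
```

View pics/w5.png

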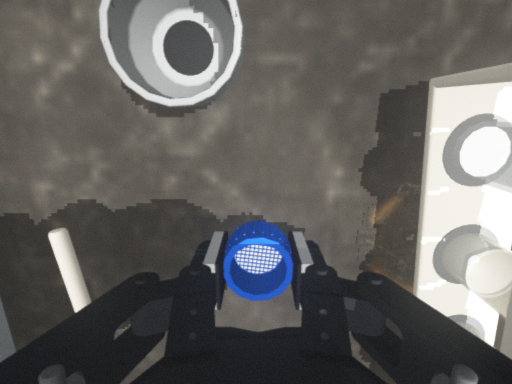

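Blue is gripped, centred between the pads at (258,262), opening 32 mm. Next I lift and look at the tube mouth.

>>> move_arm(
  steps=[
    {"tx":0,"ty":0,"tz":-0.02,"ax":0,"ay":0,"az":0},
    {"tx":0,"ty":0,"tz":-0.055,"ax":0,"ay":0,"az":0},
    {"tx":0,"ty":0,"tz":-0.095,"ax":0,"ay":0,"az":0},
    {"tx":0,"ty":0,"tz":-0.135,"ax":0,"ay":0,"az":0},
    {"tx":0,"ty":0,"tz":-0.175,"ax":0,"ay":0,"az":0},
    {"tx":-0.01,"ty":0.03,"tz":-0.2,"ax":0,"ay":0,"az":0},
    {"tx":-0.02,"ty":0.07,"tz":-0.2,"ax":0,"ay":0,"az":0},
    {"tx":-0.03,"ty":0.105,"tz":-0.2,"ax":0,"ay":0,"az":0},
    {"tx":-0.03,"ty":0.12,"tz":-0.2,"ax":0,"ay":0,"az":0},
    {"tx":-0.03,"ty":0.12,"tz":-0.2,"ax":0,"ay":0,"az":0},
  ],
)

```text
time: 4.07
tool_pos: [0.6047, 0.1919, 0.2217]
tcp_rot: [3.136, -0.001, 1.568]
force: [0.5, 0.0, -0.3]
opening: 0.379
gripper_force: 30.1
```

>>> move_arm(
  steps=[
    {"tx":0,"ty":0,"tz":0,"ax":0,"ay":0,"az":0},
    {"tx":0,"ty":0,"tz":0,"ax":0,"ay":0,"az":0},
  ],
)

```text
time: 4.23
tool_pos: [0.5995, 0.1925, 0.2209]
tcp_rot: [-3.141, -0.0, 1.571]
force: [0.4, 0.1, -0.2]
opening: 0.378
gripper_force: 30.1
```

```bash
python3 snap.py w6
```

```text
4.2833 [0.5992 0.1927 0.2209] [-3.1411e+00 -1.0000e-04  1.5712e+00] [ 0.1  0.3 -0.5] 32.7
```

>>> move_arm(
  steps=[
    {"tx":0.035,"ty":-0.02,"tz":0,"ax":0,"ay":0,"az":0},
    {"tx":0.05,"ty":-0.04,"tz":0,"ax":0,"ay":0,"az":0},
    {"tx":0.05,"ty":-0.04,"tz":0,"ax":0,"ay":0,"az":0},
    {"tx":0.05,"ty":-0.04,"tz":0,"ax":0,"ay":0,"az":0},
  ],
)

```text
time: 4.62
tool_pos: [0.5584, 0.2434, 0.221]
tcp_rot: [-3.141, 0.0, 1.574]
force: [0.2, -0.9, 0.3]
opening: 0.383
gripper_force: 30.1
```

```bash
python3 snap.py w7
python3 - <<'E'
from ring import *
a,_=load("w6"); b,_=load("w7")
cv2.imwrite("pics/p67.png",np.hstack([a[:, 60:452],b[:,112:504]])[:,:,::-1])
E
```

```text
4.6667 [0.5594 0.2429 0.2209] [3.1411e+00 3.0000e-04 1.5724e+00] [ 0.  -0.   0.1] 32.0
```

View pics/p67.png

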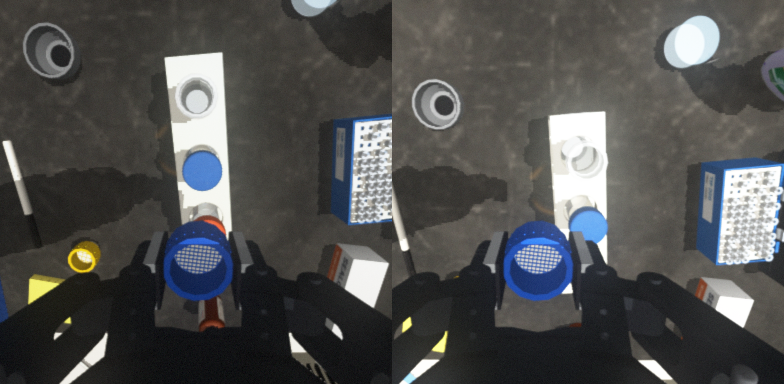

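The tube rim is at w6≈(256,98) and w7≈(306,158), and the rack runs slightly askew. I refine this and cross-check with the cap row (60 mm pitch).

Run:
```python
from ring import *
HUE["orange"]=(4,14)
L={n:load(n) for n in ("w2","w3","w6","w7")}
def cap(n,col,z=.119):
    im,P=L[n]; b=[q for q in blobs(im,col,None,200,s=150,v=90)]
    for s,c in b:
        X=plane(P,*c,z)
        if abs(X[0]-.604)<.03 and .1<X[1]<.25: yield s,X.round(4)
for n in L:
    for c in ("blue","orange"):
        for s,X in cap(n,c): print(n,c,s,X)
R0={}
for n,c in (("w2",(418.8,162.5)),("w3",(435,56)),("w6",(256,98)),("w7",(306,158))):
    im,P=L[n]; print(n,"manual",plane(P,*c,.123).round(4))
    for h in circ(im,c,30,15,21): print("   ",np.round(h,1),plane(P,h[0],h[1],.123).round(4))
print(tri([ray(L["w6"][1],256,98),ray(L["w7"][1],306,158),ray(L["w2"][1],418.8,162.5),ray(L["w3"][1],435,56)]))
z=[cv2.resize(L[n][0][y-30:y+30,x-30:x+30],(400,400),interpolation=cv2.INTER_CUBIC) for n,x,y in (("w6",256,98),("w7",306,158))]
cv2.imwrite("pics/z67.png",np.hstack(z)[:,:,::-1])
```

```text
w2 orange [391, 257, 33, 30, 477] [0.6069 0.1628 0.119 ]
w3 blue [410, 110, 36, 36, 1018] [0.6037 0.2163 0.119 ]
w3 orange [400, 174, 40, 34, 1056] [0.6066 0.1577 0.119 ]
w6 blue [243, 153, 38, 37, 1020] [0.604  0.2156 0.119 ]
w6 blue [224, 231, 69, 70, 1453] [0.6021 0.1294 0.119 ]
w2 manual [0.5993 0.2762 0.123 ]
    [416.8 164.2  16.7] [0.5977 0.2746 0.123 ]
    [419.8 161.5  16.5] [0.6001 0.2772 0.123 ]
    [417.8 162.   17.9] [0.5983 0.2767 0.123 ]
    [414.8 160.2  17.4] [0.5953 0.2783 0.123 ]
w3 manual [0.598  0.2746 0.123 ]
    [431.5  52.   20.8] [0.5946 0.2777 0.123 ]
    [434.2  52.2  18.6] [0.5969 0.2775 0.123 ]
    [434.8  57.8  17.8] [0.5981 0.2733 0.123 ]
    [434.5  55.8  20.2] [0.5976 0.2748 0.123 ]
w6 manual [0.5993 0.2733 0.123 ]
    [256.   98.2  15.3] [0.5993 0.2732 0.123 ]
    [256.   96.   15.6] [0.5993 0.2748 0.123 ]
    [254.2  97.   17.2] [0.598  0.2741 0.123 ]
    [258.8  96.8  18. ] [0.6014 0.2742 0.123 ]
w7 manual [0.5984 0.2784 0.123 ]
(array([0.59976159, 0.27558035, 0.11978767]), np.float64(0.0024189589760110746))
```

View pics/z67.png

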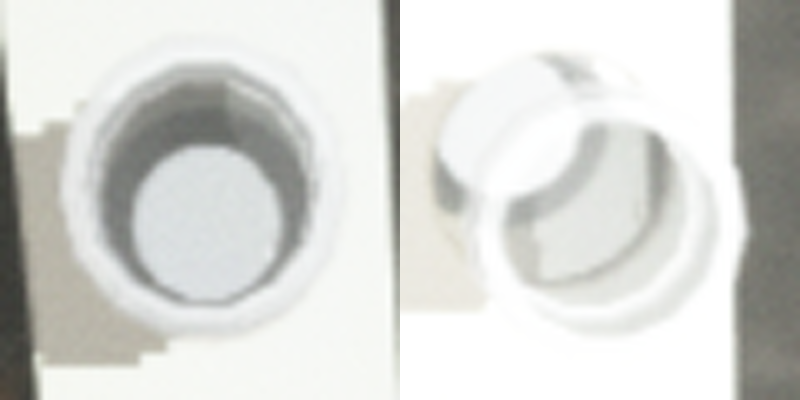

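Rim centres refine to w6 (256.2,95.3) and w7 (307.1,160.5), giving the tube axis at about (0.5997, 0.2755). The cap row agrees within 1.5 mm. Next I move above and lower in.

>>> move_arm(
  steps=[
    {"tx":0.0165,"ty":0.02,"tz":0,"ax":0,"ay":0,"az":0},
    {"tx":0.0327,"ty":0.04,"tz":0,"ax":0,"ay":0,"az":0},
    {"tx":0.0327,"ty":0.04,"tz":0.03,"ax":0,"ay":0,"az":0},
    {"tx":0.0327,"ty":0.04,"tz":0.06,"ax":0,"ay":0,"az":0},
    {"tx":0.0327,"ty":0.04,"tz":0.068,"ax":0,"ay":0,"az":0},
    {"tx":0.0327,"ty":0.04,"tz":0.068,"ax":0,"ay":0,"az":0},
    {"tx":0.0327,"ty":0.04,"tz":0.068,"ax":0,"ay":0,"az":0},
    {"tx":0.0327,"ty":0.04,"tz":0.068,"ax":0,"ay":0,"az":0},
  ],
)

```text
time: 5.33
tool_pos: [0.6015, 0.2752, 0.1542]
tcp_rot: [3.139, -0.001, 1.57]
force: [-0.0, 0.8, 0.4]
opening: 0.376
gripper_force: 30.1
```

>>> move_arm(
  steps=[
    {"tx":0,"ty":0,"tz":0.005,"ax":0,"ay":0,"az":0},
    {"tx":0,"ty":0,"tz":0.01,"ax":0,"ay":0,"az":0},
    {"tx":0,"ty":0,"tz":0.015,"ax":0,"ay":0,"az":0},
    {"tx":0,"ty":0,"tz":0.019,"ax":0,"ay":0,"az":0},
    {"tx":0,"ty":0,"tz":0.0225,"ax":0,"ay":0,"az":0},
    {"tx":0,"ty":0,"tz":0.0225,"ax":0,"ay":0,"az":0},
    {"tx":0,"ty":0,"tz":0.0225,"ax":0,"ay":0,"az":0},
  ],
)

```text
time: 5.92
tool_pos: [0.5997, 0.2754, 0.1321]
tcp_rot: [3.142, -0.001, 1.571]
force: [-4.7, -0.6, 13.0]
opening: 0.379
gripper_force: 38.7
```

```bash
python3 snap.py w8
```

```text
5.9667 [0.5997 0.2754 0.1321] [ 3.1415e+00 -1.2000e-03  1.5709e+00] [-5.  -0.8 13.2] 32.4
```

Contact is at TCP z 0.132, so the foot is at 0.109 as expected when seated. I release to 50 mm and rise.

>>> move_arm(
  steps=[
    {"tx":0,"ty":-0.001,"tz":-0.001,"ax":0,"ay":0,"az":0},
    {"tx":0,"ty":-0.001,"tz":-0.001,"ax":0,"ay":0,"az":0},
    {"tx":0,"ty":-0.001,"tz":-0.001,"ax":0,"ay":0,"az":0},
    {"tx":0,"ty":-0.001,"tz":-0.001,"ax":0,"ay":0,"az":0},
    {"tx":0,"ty":-0.001,"tz":-0.02,"ax":0,"ay":0,"az":0},
    {"tx":0,"ty":-0.001,"tz":-0.05,"ax":0,"ay":0,"az":0},
    {"tx":0,"ty":-0.001,"tz":-0.09,"ax":0,"ay":0,"az":0},
    {"tx":0,"ty":-0.001,"tz":-0.09,"ax":0,"ay":0,"az":0},
    {"tx":0,"ty":-0.001,"tz":-0.09,"ax":0,"ay":0,"az":0},
  ],
  grip=0.055,
)

```text
time: 6.72
tool_pos: [0.6014, 0.2759, 0.2225]
tcp_rot: [3.136, -0.002, 1.57]
force: [-0.3, 0.5, -0.0]
opening: 0.642
gripper_force: 0.0
```

```bash
python3 snap.py w9
python3 - <<'E'
from ring import *
im,P=load("w9"); q=proj(P,[.5997,.2755,.145]); print(q)
for e in inner(im,"blue",q,60): print(e,plane(P,e[0],e[1],.145).round(4))
m=mask(im,"blue")[:, 200:320]; ys,xs=np.nonzero(m[100:330]); print(xs.min()+200,xs.max()+200,ys.min()+100,ys.max()+100)
E
```

```text
6.7667 [0.6002 0.2754 0.2204] [ 3.1398e+00 -7.0000e-04  1.5704e+00] [ 0.8 -0.  -0.4] 54.9
[253.29723056 207.84015381]
(np.float64(254.0), np.float64(206.4), np.float64(40.7), np.float64(41.5)) [0.6002 0.2767 0.145 ]
(np.float64(254.4), np.float64(204.7), np.float64(26.8), np.float64(33.9)) [0.6006 0.278  0.145 ]
233 275 185 275
```

View pics/w9.png

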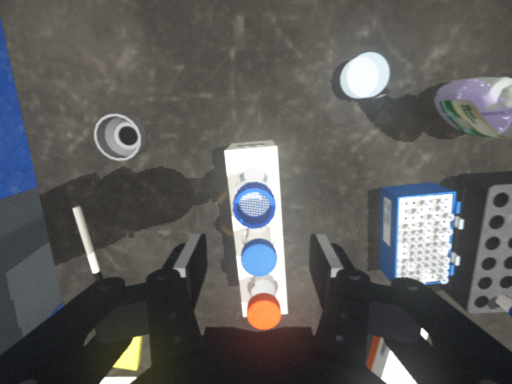

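Blue sits in the tube concentric and upright at (254,206), with the neighbouring caps at (259,257) and (263,311). Now I fetch green, passing in front of the centrifuge.

>>> move_arm(
  steps=[
    {"tx":-0.028,"ty":-0.03,"tz":0,"ax":0,"ay":0,"az":0},
    {"tx":-0.056,"ty":-0.06,"tz":0,"ax":0,"ay":0,"az":0},
    {"tx":-0.084,"ty":-0.09,"tz":0,"ax":0,"ay":0,"az":0},
    {"tx":-0.112,"ty":-0.12,"tz":0,"ax":0,"ay":0,"az":0},
    {"tx":-0.14,"ty":-0.15,"tz":0,"ax":0,"ay":0,"az":0},
    {"tx":-0.168,"ty":-0.18,"tz":0,"ax":0,"ay":0,"az":0},
    {"tx":-0.208,"ty":-0.18,"tz":0,"ax":0,"ay":0,"az":0},
    {"tx":-0.248,"ty":-0.18,"tz":0,"ax":0,"ay":0,"az":0},
    {"tx":-0.288,"ty":-0.18,"tz":0,"ax":0,"ay":0,"az":0},
    {"tx":-0.328,"ty":-0.18,"tz":0,"ax":0,"ay":0,"az":0},
  ],
)

```text
time: 7.6
tool_pos: [0.4176, -0.0542, 0.2183]
tcp_rot: [-3.139, -0.0, 1.571]
force: [1.1, -0.9, -0.6]
opening: 0.644
gripper_force: 0.0
```

>>> move_arm(
  steps=[
    {"tx":-0.04,"ty":0,"tz":0,"ax":0,"ay":0,"az":0},
    {"tx":-0.08,"ty":0,"tz":0,"ax":0,"ay":0,"az":0},
    {"tx":-0.12,"ty":0,"tz":0,"ax":0,"ay":0,"az":0},
    {"tx":-0.16,"ty":0,"tz":0,"ax":0,"ay":0,"az":0},
    {"tx":-0.2,"ty":0,"tz":0,"ax":0,"ay":0,"az":0},
    {"tx":-0.24,"ty":0,"tz":0,"ax":0,"ay":0,"az":0},
    {"tx":-0.28,"ty":0,"tz":0,"ax":0,"ay":0,"az":0},
    {"tx":-0.32,"ty":0.005,"tz":0,"ax":0,"ay":0,"az":0},
    {"tx":-0.347,"ty":0.01,"tz":0,"ax":0,"ay":0,"az":0},
    {"tx":-0.347,"ty":0.01,"tz":0,"ax":0,"ay":0,"az":0},
  ],
)

```text
time: 8.43
tool_pos: [0.4292, -0.4048, 0.2169]
tcp_rot: [-3.14, 0.001, 1.566]
force: [0.8, -0.4, 0.4]
opening: 0.642
gripper_force: 0.0
```

>>> move_arm(
  steps=[
    {"tx":0,"ty":0,"tz":0,"ax":0,"ay":0,"az":0},
    {"tx":0,"ty":0,"tz":0,"ax":0,"ay":0,"az":0},
    {"tx":0,"ty":0,"tz":0,"ax":0,"ay":0,"az":0},
  ],
  grip=0.065,
)

```text
time: 8.68
tool_pos: [0.4287, -0.3981, 0.2188]
tcp_rot: [-3.14, -0.002, 1.572]
force: [0.4, -0.1, 0.7]
opening: 0.758
gripper_force: 0.0
```

```bash
python3 snap.py w10
python3 - <<'E'
from ring import *
im,P=load("w10"); q=proj(P,[.4317,-.342,.031]); print(q)
for e in inner(im,"green",q,45): print(e,plane(P,e[0],e[1],.03).round(4))
E
```

```text
8.7333 [ 0.4289 -0.3981  0.2193] [-3.1404e+00 -1.4000e-03  1.5718e+00] [-0.6  1.5  0. ] 64.8
[259.85582913 126.13073262]
(np.float64(263.2), np.float64(125.8), np.float64(28.7), np.float64(29.4)) [ 0.4354 -0.3417  0.03  ]
(np.float64(263.2), np.float64(125.9), np.float64(26.1), np.float64(26.7)) [ 0.4354 -0.3418  0.03  ]
```

>>> move_arm(
  steps=[
    {"tx":0.03,"ty":0.004,"tz":0.02,"ax":0,"ay":0,"az":0},
    {"tx":0.05,"ty":0.004,"tz":0.05,"ax":0,"ay":0,"az":0},
    {"tx":0.057,"ty":0.004,"tz":0.085,"ax":0,"ay":0,"az":0},
    {"tx":0.057,"ty":0.004,"tz":0.1,"ax":0,"ay":0,"az":0},
    {"tx":0.057,"ty":0.004,"tz":0.1,"ax":0,"ay":0,"az":0},
    {"tx":0.057,"ty":0.004,"tz":0.1,"ax":0,"ay":0,"az":0},
    {"tx":0.057,"ty":0.004,"tz":0.1,"ax":0,"ay":0,"az":0},
  ],
)

```text
time: 9.32
tool_pos: [0.4344, -0.3431, 0.1214]
tcp_rot: [3.14, 0.002, 1.571]
force: [0.4, -0.3, 1.2]
opening: 0.76
gripper_force: 0.0
```

```bash
python3 snap.py w11
python3 - <<'E'
from ring import *
i0,P0=load("w10");im,P=load("w11"); q=proj(P,[.4317,-.342,.031]); print(q)
E0=inner(i0,"green",proj(P0,[.4317,-.342,.031]),45);E1=inner(im,"green",q,45)
for e in E1: print(e,plane(P,e[0],e[1],.03).round(4))
if E0 and E1: print(tri([ray(P0,*E0[0][:2]),ray(P,*E1[0][:2])]))
E
```

```text
9.3667 [ 0.4347 -0.3436  0.1217] [3.1387e+00 2.3000e-03 1.5708e+00] [-0.5 -0.2 -0.4] 64.8
[252.70440915 200.56395671]
(np.float64(257.5), np.float64(199.1), np.float64(31.2), np.float64(37.0)) [ 0.4356 -0.3411  0.03  ]
(np.float64(244.0), np.float64(213.8), np.float64(2.2), np.float64(5.4)) [ 0.4244 -0.3538  0.03  ]
(array([ 0.43549898, -0.34179933,  0.02757681]), np.float64(0.00010596802328172124))
```

View pics/w11.png

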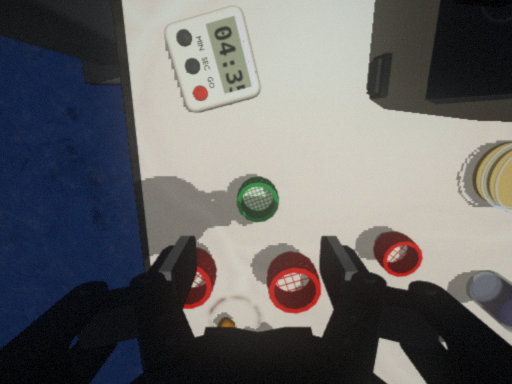

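Green is at (258,200), between the fingers. The two large reds are at (195,280) and (293,282), and the small spare is at (398,255). All clear the fingers. Going down to grip.

>>> move_arm(
  steps=[
    {"tx":0.0015,"ty":0.001,"tz":0.035,"ax":0,"ay":0,"az":0},
    {"tx":0.0015,"ty":0.001,"tz":0.07,"ax":0,"ay":0,"az":0},
    {"tx":0.0015,"ty":0.001,"tz":0.09,"ax":0,"ay":0,"az":0},
    {"tx":0.0015,"ty":0.001,"tz":0.101,"ax":0,"ay":0,"az":0},
    {"tx":0.0015,"ty":0.001,"tz":0.101,"ax":0,"ay":0,"az":0},
  ],
)

```text
time: 9.78
tool_pos: [0.4337, -0.341, 0.0176]
tcp_rot: [-3.14, -0.001, 1.57]
force: [-0.1, 0.4, 0.3]
opening: 0.758
gripper_force: 0.0
```

>>> move_arm(
  steps=[
    {"tx":0,"ty":0,"tz":0,"ax":0,"ay":0,"az":0},
    {"tx":0,"ty":0,"tz":0,"ax":0,"ay":0,"az":0},
    {"tx":0,"ty":0,"tz":0,"ax":0,"ay":0,"az":0},
    {"tx":0,"ty":0,"tz":0,"ax":0,"ay":0,"az":0},
    {"tx":0,"ty":0,"tz":0,"ax":0,"ay":0,"az":0},
    {"tx":0,"ty":0,"tz":0,"ax":0,"ay":0,"az":0},
  ],
  grip=0.02,
)

```text
time: 10.28
tool_pos: [0.4358, -0.3426, 0.0209]
tcp_rot: [3.138, 0.003, 1.57]
force: [-0.6, -0.1, 6.4]
opening: 0.39
gripper_force: 29.7
```

```bash
cat > held.py <<'E'
import sys
from ring import *
def held(n,col,dz):
    im,P=load(n); m=mask(im,col)[210:320,200:320]; nn,_,st,_=cv2.connectedComponentsWithStats(m)
    s=st[1+np.argmax(st[1:,4])]; x0,y0,w,h=s[:4]+[200,210,0,0]; r=w/2
    u,v=x0+(w-1)/2,y0+h-1-r*.985
    H=camera_model("wrist")["hand_eye"]; K=P[0]; d=H[:3,:3]@np.linalg.inv(K)@[u,v,1]; X=H[:3,3]+d*((-dz-H[2,3])/d[2])
    print("held rim px",u,round(v,1),"w",w,"tool xyz",X.round(4))
held(sys.argv[1],sys.argv[2],float(sys.argv[3]))
E
python3 snap.py w12; python3 held.py w12 green 0.0129; python3 held.py w5 blue .0129
```

```text
10.3333 [ 0.4358 -0.3426  0.0209] [3.1383e+00 2.9000e-03 1.5704e+00] [-0.7 -0.9  6. ] 33.3
held rim px 257.5 263.5 w 72 tool xyz [ 0.0028  0.0013 -0.0129]
held rim px 257.5 264.5 w 72 tool xyz [ 0.0023  0.0013 -0.0129]
```

>>> move_arm(
  steps=[
    {"tx":0,"ty":0,"tz":-0.02,"ax":0,"ay":0,"az":0},
    {"tx":0,"ty":0,"tz":-0.06,"ax":0,"ay":0,"az":0},
    {"tx":0,"ty":0,"tz":-0.1,"ax":0,"ay":0,"az":0},
    {"tx":0,"ty":-0.005,"tz":-0.14,"ax":0,"ay":0,"az":0},
    {"tx":0,"ty":-0.01,"tz":-0.18,"ax":0,"ay":0,"az":0},
    {"tx":0.01,"ty":-0.015,"tz":-0.215,"ax":0,"ay":0,"az":0},
    {"tx":0.04,"ty":-0.015,"tz":-0.215,"ax":0,"ay":0,"az":0},
    {"tx":0.08,"ty":-0.015,"tz":-0.215,"ax":0,"ay":0,"az":0},
    {"tx":0.12,"ty":-0.015,"tz":-0.215,"ax":0,"ay":0,"az":0},
    {"tx":0.16,"ty":-0.015,"tz":-0.215,"ax":0,"ay":0,"az":0},
  ],
)

```text
time: 11.17
tool_pos: [0.4193, -0.1801, 0.2349]
tcp_rot: [3.139, 0.001, 1.569]
force: [0.2, -0.1, -1.7]
opening: 0.391
gripper_force: 30.0
```

>>> move_arm(
  steps=[
    {"tx":0.04,"ty":0,"tz":0,"ax":0,"ay":0,"az":0},
    {"tx":0.08,"ty":0,"tz":0,"ax":0,"ay":0,"az":0},
    {"tx":0.12,"ty":0,"tz":0,"ax":0,"ay":0,"az":0},
    {"tx":0.16,"ty":0,"tz":0,"ax":0,"ay":0,"az":0},
    {"tx":0.2,"ty":0,"tz":0,"ax":0,"ay":0,"az":0},
    {"tx":0.24,"ty":0,"tz":0,"ax":0,"ay":0,"az":0},
    {"tx":0.268,"ty":0.03,"tz":0,"ax":0,"ay":0,"az":0},
    {"tx":0.296,"ty":0.06,"tz":0,"ax":0,"ay":0,"az":0},
    {"tx":0.324,"ty":0.09,"tz":0,"ax":0,"ay":0,"az":0},
    {"tx":0.352,"ty":0.12,"tz":0,"ax":0,"ay":0,"az":0},
  ],
)

```text
time: 12.0
tool_pos: [0.5405, 0.1726, 0.2347]
tcp_rot: [3.14, -0.0, 1.571]
force: [0.9, -0.7, 0.8]
opening: 0.391
gripper_force: 30.0
```

>>> move_arm(
  steps=[
    {"tx":0.03,"ty":0.02,"tz":0,"ax":0,"ay":0,"az":0},
    {"tx":0.06,"ty":0.04,"tz":0,"ax":0,"ay":0,"az":0},
    {"tx":0.09,"ty":0.059,"tz":0,"ax":0,"ay":0,"az":0},
    {"tx":0.1055,"ty":0.059,"tz":0,"ax":0,"ay":0,"az":0},
    {"tx":0.1055,"ty":0.059,"tz":0,"ax":0,"ay":0,"az":0},
    {"tx":0.1055,"ty":0.059,"tz":0,"ax":0,"ay":0,"az":0},
    {"tx":0.1055,"ty":0.059,"tz":0,"ax":0,"ay":0,"az":0},
    {"tx":0.1055,"ty":0.059,"tz":0,"ax":0,"ay":0,"az":0},
  ],
)

```text
time: 12.67
tool_pos: [0.5979, 0.2748, 0.2344]
tcp_rot: [-3.142, 0.0, 1.569]
force: [-0.3, -0.3, -0.6]
opening: 0.395
gripper_force: 30.1
```

```bash
python3 snap.py w13; python3 held.py w13 green .015; python3 snap.py w13b
```

```text
12.7167 [0.598  0.2748 0.2345] [3.1414e+00 2.0000e-04 1.5692e+00] [-0.5  0.7 -0.3] 32.9
held rim px 257.5 264.5 w 72 tool xyz [ 0.0035  0.0013 -0.015 ]
12.7667 [0.5982 0.2749 0.2345] [3.1413 0.     1.5692] [ 0.9 -0.1 -0.4] 33.1
```

>>> move_arm(
  steps=[
    {"tx":0.0007,"ty":0.0015,"tz":0.03,"ax":0,"ay":0,"az":0},
    {"tx":0.0007,"ty":0.0015,"tz":0.055,"ax":0,"ay":0,"az":0},
    {"tx":0.0007,"ty":0.0015,"tz":0.063,"ax":0,"ay":0,"az":0},
    {"tx":0.0007,"ty":0.0015,"tz":0.063,"ax":0,"ay":0,"az":0},
    {"tx":0.0007,"ty":0.0015,"tz":0.063,"ax":0,"ay":0,"az":0},
    {"tx":0.0007,"ty":0.0015,"tz":0.063,"ax":0,"ay":0,"az":0},
  ],
)

```text
time: 13.27
tool_pos: [0.6009, 0.277, 0.1726]
tcp_rot: [3.139, -0.001, 1.57]
force: [-0.1, 0.2, -0.3]
opening: 0.388
gripper_force: 30.1
```

>>> move_arm(
  steps=[
    {"tx":0,"ty":0,"tz":0.004,"ax":0,"ay":0,"az":0},
    {"tx":0,"ty":0,"tz":0.008,"ax":0,"ay":0,"az":0},
    {"tx":0,"ty":0,"tz":0.012,"ax":0,"ay":0,"az":0},
    {"tx":0,"ty":0,"tz":0.015,"ax":0,"ay":0,"az":0},
    {"tx":0,"ty":0,"tz":0.018,"ax":0,"ay":0,"az":0},
    {"tx":0,"ty":0,"tz":0.02,"ax":0,"ay":0,"az":0},
    {"tx":0,"ty":0,"tz":0.021,"ax":0,"ay":0,"az":0},
    {"tx":0,"ty":0,"tz":0.021,"ax":0,"ay":0,"az":0},
  ],
)

```text
time: 13.93
tool_pos: [0.5997, 0.2759, 0.1514]
tcp_rot: [3.141, 0.001, 1.57]
force: [-3.9, -3.9, 9.0]
opening: 0.394
gripper_force: 30.9
```

Contact is at the predicted depth (9 N). Release, rise and check.

>>> move_arm(
  steps=[
    {"tx":-0.0008,"ty":-0.0008,"tz":-0.001,"ax":0,"ay":0,"az":0},
    {"tx":-0.0008,"ty":-0.0008,"tz":-0.001,"ax":0,"ay":0,"az":0},
    {"tx":-0.0008,"ty":-0.0008,"tz":-0.001,"ax":0,"ay":0,"az":0},
    {"tx":-0.0008,"ty":-0.0008,"tz":-0.001,"ax":0,"ay":0,"az":0},
    {"tx":-0.0008,"ty":-0.0008,"tz":-0.02,"ax":0,"ay":0,"az":0},
    {"tx":-0.0008,"ty":-0.0008,"tz":-0.05,"ax":0,"ay":0,"az":0},
    {"tx":-0.0008,"ty":-0.0008,"tz":-0.09,"ax":0,"ay":0,"az":0},
    {"tx":-0.0008,"ty":-0.0008,"tz":-0.09,"ax":0,"ay":0,"az":0},
    {"tx":-0.0008,"ty":-0.0008,"tz":-0.09,"ax":0,"ay":0,"az":0},
    {"tx":-0.0008,"ty":-0.0008,"tz":-0.09,"ax":0,"ay":0,"az":0},
  ],
  grip=0.055,
)

```text
time: 14.77
tool_pos: [0.5993, 0.2762, 0.2395]
tcp_rot: [3.141, -0.0, 1.571]
force: [0.8, -0.1, -0.4]
opening: 0.645
gripper_force: 0.0
```

```bash
python3 snap.py w14
python3 - <<'E'
from ring import *
im,P=load("w14"); q=proj(P,[.5997,.2755,.167]); print(q)
for c in ("green","blue"):
    for e in inner(im,c,q,40): print(c,e,plane(P,e[0],e[1],.167).round(4))
s=read_camera("side"); cv2.imwrite("pics/s14.png",s[:,:,::-1]); P=pose("side")
for c in ("blue","green"):
    for st,ce in blobs(s,c,(205,105,245,160),6): print(c,st,ce)
for z in (.123,.145,.167): print(z,proj(P,[.5997,.2755,z]).round(1))
E
```

```text
14.8167 [0.5987 0.2759 0.2385] [-3.1398e+00  8.0000e-04  1.5706e+00] [ 0.1 -1.1 -0.3] 54.8
[256.52480104 210.09084825]
green (np.float64(257.3), np.float64(207.7), np.float64(40.3), np.float64(42.1)) [0.6003 0.2774 0.167 ]
green (np.float64(257.7), np.float64(208.3), np.float64(34.5), np.float64(35.7)) [0.6006 0.2769 0.167 ]
blue (np.float64(259.9), np.float64(241.8), np.float64(16.2), np.float64(27.9)) [0.6023 0.2493 0.167 ]
blue (np.float64(260.1), np.float64(245.1), np.float64(2.2), np.float64(7.4)) [0.6025 0.2465 0.167 ]
blue [220, 127, 8, 6, 38] [223.4, 129.6]
blue [229, 136, 9, 5, 41] [233.0, 138.0]
green [220, 119, 8, 8, 57] [223.4, 122.8]
0.123 [224.2 131.3]
0.145 [224.  125.6]
0.167 [223.9 119.8]
```

Green is seated: the side view shows green stacked directly on blue at the predicted rows. Next is yellow.

>>> move_arm(
  steps=[
    {"tx":-0.031,"ty":-0.024,"tz":0,"ax":0,"ay":0,"az":0},
    {"tx":-0.062,"ty":-0.048,"tz":0,"ax":0,"ay":0,"az":0},
    {"tx":-0.094,"ty":-0.072,"tz":0,"ax":0,"ay":0,"az":0},
    {"tx":-0.125,"ty":-0.096,"tz":0,"ax":0,"ay":0,"az":0},
    {"tx":-0.156,"ty":-0.12,"tz":0.01,"ax":0,"ay":0,"az":0},
    {"tx":-0.18,"ty":-0.14,"tz":0.035,"ax":0,"ay":0,"az":0},
    {"tx":-0.188,"ty":-0.143,"tz":0.07,"ax":0,"ay":0,"az":0},
    {"tx":-0.188,"ty":-0.143,"tz":0.11,"ax":0,"ay":0,"az":0},
    {"tx":-0.188,"ty":-0.143,"tz":0.128,"ax":0,"ay":0,"az":0},
    {"tx":-0.188,"ty":-0.143,"tz":0.128,"ax":0,"ay":0,"az":0},
  ],
  grip=0.065,
)

```text
time: 15.7
tool_pos: [0.4507, 0.0867, 0.1068]
tcp_rot: [-3.13, 0.002, 1.57]
force: [-0.8, -0.5, 0.8]
opening: 0.761
gripper_force: 0.0
```

>>> move_arm(
  steps=[
    {"tx":0,"ty":0,"tz":0,"ax":0,"ay":0,"az":0},
    {"tx":0,"ty":0,"tz":0,"ax":0,"ay":0,"az":0},
    {"tx":0,"ty":0,"tz":0,"ax":0,"ay":0,"az":0},
  ],
)

```text
time: 15.95
tool_pos: [0.4577, 0.0886, 0.1132]
tcp_rot: [3.139, -0.001, 1.571]
force: [0.0, 0.5, 0.7]
opening: 0.756
gripper_force: 0.0
```

```bash
python3 snap.py w15
python3 - <<'E'
from ring import *
im,P=load("w15"); X0=[.4566,.0873,.0275];q=proj(P,X0); print(q)
i3,P3=load("w3"); E=inner(im,"yellow",q,40)
for e in E: print(e,plane(P,e[0],e[1],.028).round(4))
print(tri([ray(P3,262.6,222.8),ray(P,*E[0][:2])]))
m=mask(im,"yellow")[int(q[1])-45:int(q[1])+45,210:310]; ys,xs=np.nonzero(m); print(xs.min()+210,xs.max()+210,ys.min()+int(q[1])-45,ys.max()+int(q[1])-45)
E
```

```text
16.0 [0.4578 0.0886 0.1133] [ 3.1385e+00 -6.0000e-04  1.5709e+00] [0.5 0.3 0.4] 64.9
[254.49482838 205.38046322]
(np.float64(254.3), np.float64(206.0), np.float64(44.2), np.float64(47.7)) [0.4564 0.0869 0.028 ]
(np.float64(254.3), np.float64(204.6), np.float64(24.3), np.float64(29.5)) [0.4565 0.0881 0.028 ]
(array([0.45657584, 0.08515923, 0.02237779]), np.float64(0.0002046182630581564))
210 276 182 249
```

>>> move_arm(
  steps=[
    {"tx":-0.0012,"ty":-0.0005,"tz":0.035,"ax":0,"ay":0,"az":0},
    {"tx":-0.0012,"ty":-0.0005,"tz":0.065,"ax":0,"ay":0,"az":0},
    {"tx":-0.0012,"ty":-0.0005,"tz":0.085,"ax":0,"ay":0,"az":0},
    {"tx":-0.0012,"ty":-0.0005,"tz":0.091,"ax":0,"ay":0,"az":0},
    {"tx":-0.0012,"ty":-0.0005,"tz":0.091,"ax":0,"ay":0,"az":0},
  ],
)

```text
time: 16.42
tool_pos: [0.4552, 0.0869, 0.0203]
tcp_rot: [-3.14, 0.0, 1.571]
force: [0.6, 0.0, 0.1]
opening: 0.762
gripper_force: 0.0
```

>>> move_arm(
  steps=[
    {"tx":0,"ty":0,"tz":0,"ax":0,"ay":0,"az":0},
    {"tx":0,"ty":0,"tz":0,"ax":0,"ay":0,"az":0},
    {"tx":0,"ty":0,"tz":0,"ax":0,"ay":0,"az":0},
    {"tx":0,"ty":0,"tz":0,"ax":0,"ay":0,"az":0},
    {"tx":0,"ty":0,"tz":0,"ax":0,"ay":0,"az":0},
    {"tx":0,"ty":0,"tz":0,"ax":0,"ay":0,"az":0},
  ],
  grip=0.02,
)

```text
time: 16.92
tool_pos: [0.4574, 0.0873, 0.0226]
tcp_rot: [3.138, -0.001, 1.57]
force: [-0.2, -0.8, 6.3]
opening: 0.391
gripper_force: 29.5
```

```bash
python3 snap.py w16; python3 held.py w16 yellow 0.0129
```

```text
16.9667 [0.4574 0.0873 0.0226] [ 3.1378e+00 -8.0000e-04  1.5704e+00] [-0.5  1.1  5.6] 32.9
held rim px 258.5 264.6 w 74 tool xyz [ 0.0023  0.0017 -0.0129]
```

>>> move_arm(
  steps=[
    {"tx":0,"ty":0,"tz":-0.02,"ax":0,"ay":0,"az":0},
    {"tx":0,"ty":0,"tz":-0.06,"ax":0,"ay":0,"az":0},
    {"tx":0,"ty":0,"tz":-0.1,"ax":0,"ay":0,"az":0},
    {"tx":0,"ty":0,"tz":-0.14,"ax":0,"ay":0,"az":0},
    {"tx":0,"ty":0,"tz":-0.18,"ax":0,"ay":0,"az":0},
    {"tx":0.01,"ty":0.01,"tz":-0.215,"ax":0,"ay":0,"az":0},
    {"tx":0.035,"ty":0.027,"tz":-0.235,"ax":0,"ay":0,"az":0},
    {"tx":0.066,"ty":0.051,"tz":-0.235,"ax":0,"ay":0,"az":0},
    {"tx":0.098,"ty":0.075,"tz":-0.235,"ax":0,"ay":0,"az":0},
    {"tx":0.129,"ty":0.1,"tz":-0.235,"ax":0,"ay":0,"az":0},
  ],
)

```text
time: 17.8
tool_pos: [0.5569, 0.2174, 0.2581]
tcp_rot: [3.138, -0.001, 1.57]
force: [0.5, -0.6, -0.3]
opening: 0.384
gripper_force: 30.0
```

>>> move_arm(
  steps=[
    {"tx":0.031,"ty":0.024,"tz":0,"ax":0,"ay":0,"az":0},
    {"tx":0.05,"ty":0.036,"tz":0,"ax":0,"ay":0,"az":0},
    {"tx":0.0595,"ty":0.043,"tz":0,"ax":0,"ay":0,"az":0},
    {"tx":0.0595,"ty":0.043,"tz":0,"ax":0,"ay":0,"az":0},
    {"tx":0.0595,"ty":0.043,"tz":0,"ax":0,"ay":0,"az":0},
    {"tx":0.0595,"ty":0.043,"tz":0,"ax":0,"ay":0,"az":0},
    {"tx":0.0595,"ty":0.043,"tz":0,"ax":0,"ay":0,"az":0},
    {"tx":0.0595,"ty":0.043,"tz":0,"ax":0,"ay":0,"az":0},
  ],
)

```text
time: 18.47
tool_pos: [0.5983, 0.2744, 0.2565]
tcp_rot: [3.141, -0.0, 1.57]
force: [0.8, 0.1, -0.0]
opening: 0.386
gripper_force: 30.0
```

```bash
python3 snap.py w17; python3 held.py w17 yellow .0129;  python3 snap.py w17b
```

```text
18.5167 [0.5983 0.2744 0.2564] [ 3.1413 -0.      1.5696] [0.1 0.5 0. ] 33.2
held rim px 258.0 264.0 w 73 tool xyz [ 0.0025  0.0015 -0.0129]
18.5667 [0.5984 0.2746 0.2564] [ 3.1413e+00 -1.0000e-04  1.5697e+00] [ 0.3 -0.2  0.1] 33.0
```

>>> move_arm(
  steps=[
    {"tx":0.0008,"ty":0.0012,"tz":0.03,"ax":0,"ay":0,"az":0},
    {"tx":0.0008,"ty":0.0012,"tz":0.053,"ax":0,"ay":0,"az":0},
    {"tx":0.0008,"ty":0.0012,"tz":0.06,"ax":0,"ay":0,"az":0},
    {"tx":0.0008,"ty":0.0012,"tz":0.06,"ax":0,"ay":0,"az":0},
    {"tx":0.0008,"ty":0.0012,"tz":0.06,"ax":0,"ay":0,"az":0},
    {"tx":0.0008,"ty":0.0012,"tz":0.06,"ax":0,"ay":0,"az":0},
  ],
)

```text
time: 19.07
tool_pos: [0.6007, 0.2764, 0.1975]
tcp_rot: [3.139, -0.001, 1.57]
force: [0.6, 0.0, 0.7]
opening: 0.387
gripper_force: 30.0
```

>>> move_arm(
  steps=[
    {"tx":0,"ty":0,"tz":0.004,"ax":0,"ay":0,"az":0},
    {"tx":0,"ty":0,"tz":0.008,"ax":0,"ay":0,"az":0},
    {"tx":0,"ty":0,"tz":0.012,"ax":0,"ay":0,"az":0},
    {"tx":0,"ty":0,"tz":0.015,"ax":0,"ay":0,"az":0},
    {"tx":0,"ty":0,"tz":0.018,"ax":0,"ay":0,"az":0},
    {"tx":0,"ty":0,"tz":0.021,"ax":0,"ay":0,"az":0},
    {"tx":0,"ty":0,"tz":0.0225,"ax":0,"ay":0,"az":0},
    {"tx":0,"ty":0,"tz":0.0225,"ax":0,"ay":0,"az":0},
  ],
)

```text
time: 19.73
tool_pos: [0.6, 0.2764, 0.1756]
tcp_rot: [3.14, -0.001, 1.571]
force: [-3.0, -1.1, 10.3]
opening: 0.392
gripper_force: 35.6
```

>>> move_arm(
  steps=[
    {"tx":-0.0003,"ty":-0.0006,"tz":-0.001,"ax":0,"ay":0,"az":0},
    {"tx":-0.0003,"ty":-0.0006,"tz":-0.001,"ax":0,"ay":0,"az":0},
    {"tx":-0.0003,"ty":-0.0006,"tz":-0.001,"ax":0,"ay":0,"az":0},
    {"tx":-0.0003,"ty":-0.0006,"tz":-0.001,"ax":0,"ay":0,"az":0},
    {"tx":-0.0003,"ty":-0.0006,"tz":-0.02,"ax":0,"ay":0,"az":0},
    {"tx":-0.0003,"ty":-0.0006,"tz":-0.05,"ax":0,"ay":0,"az":0},
    {"tx":-0.0003,"ty":-0.0006,"tz":-0.09,"ax":0,"ay":0,"az":0},
    {"tx":-0.0003,"ty":-0.0006,"tz":-0.09,"ax":0,"ay":0,"az":0},
    {"tx":-0.0003,"ty":-0.0006,"tz":-0.09,"ax":0,"ay":0,"az":0},
    {"tx":-0.0003,"ty":-0.0006,"tz":-0.09,"ax":0,"ay":0,"az":0},
  ],
  grip=0.055,
)

```text
time: 20.57
tool_pos: [0.5993, 0.2758, 0.2629]
tcp_rot: [-3.141, 0.0, 1.57]
force: [-1.0, 0.6, -0.0]
opening: 0.645
gripper_force: 0.0
```

```bash
python3 snap.py w18
python3 - <<'E'
from ring import *
im,P=load("w18"); q=proj(P,[.5997,.2755,.189]); print(q)
for e in inner(im,"yellow",q,40): print(e,plane(P,e[0],e[1],.189).round(4))
s=read_camera("side"); P=pose("side")
for c in ("blue","green","yellow"):
    for st,ce in blobs(s,c,(205,95,228,150),6): print(c,st,ce)
E
```

```text
20.6167 [0.5988 0.2756 0.2619] [-3.1396e+00  9.0000e-04  1.5705e+00] [-0.2  0.  -0.6] 54.9
[256.54147911 209.04218033]
(np.float64(256.2), np.float64(204.8), np.float64(43.0), np.float64(46.8)) [0.5994 0.2789 0.189 ]
(np.float64(256.7), np.float64(203.5), np.float64(25.7), np.float64(31.5)) [0.5998 0.2799 0.189 ]
blue [220, 127, 8, 6, 39] [223.5, 129.6]
green [219, 121, 9, 6, 41] [223.4, 123.9]
yellow [219, 114, 9, 8, 62] [223.0, 117.3]
```

Yellow is seated: the side view stacks blue, green and yellow at rows 130/124/117. Now the funnel, with two views first.

>>> move_arm(
  steps=[
    {"tx":-0.005,"ty":-0.035,"tz":0,"ax":0,"ay":0,"az":0},
    {"tx":-0.01,"ty":-0.075,"tz":0,"ax":0,"ay":0,"az":0},
    {"tx":-0.02,"ty":-0.115,"tz":0,"ax":0,"ay":0,"az":0},
    {"tx":-0.023,"ty":-0.146,"tz":0,"ax":0,"ay":0,"az":0},
    {"tx":-0.023,"ty":-0.146,"tz":0,"ax":0,"ay":0,"az":0},
    {"tx":-0.023,"ty":-0.146,"tz":0,"ax":0,"ay":0,"az":0},
    {"tx":-0.023,"ty":-0.146,"tz":0,"ax":0,"ay":0,"az":0},
  ],
  grip=0.08,
)

```text
time: 21.25
tool_pos: [0.4535, 0.253, 0.2627]
tcp_rot: [-3.142, 0.0, 1.571]
force: [-0.3, 0.1, 0.3]
opening: 0.935
gripper_force: 0.0
```

```bash
python3 snap.py w19
```

```text
21.3 [0.4542 0.2532 0.2628] [3.1413e+00 1.0000e-04 1.5704e+00] [ 0.2  0.1 -0.2] 80.0
```

>>> move_arm(
  steps=[
    {"tx":0.02,"ty":0,"tz":0.03,"ax":0,"ay":0,"az":0},
    {"tx":0.04,"ty":0,"tz":0.065,"ax":0,"ay":0,"az":0},
    {"tx":0.069,"ty":0,"tz":0.095,"ax":0,"ay":0,"az":0},
    {"tx":0.069,"ty":0,"tz":0.13,"ax":0,"ay":0,"az":0},
    {"tx":0.069,"ty":0,"tz":0.14,"ax":0,"ay":0,"az":0},
    {"tx":0.069,"ty":0,"tz":0.14,"ax":0,"ay":0,"az":0},
    {"tx":0.069,"ty":0,"tz":0.14,"ax":0,"ay":0,"az":0},
    {"tx":0.069,"ty":0,"tz":0.14,"ax":0,"ay":0,"az":0},
  ],
)

```text
time: 21.97
tool_pos: [0.455, 0.3222, 0.1251]
tcp_rot: [3.139, -0.002, 1.569]
force: [-0.7, 0.2, 0.1]
opening: 0.939
gripper_force: 0.0
```

```bash
python3 snap.py w20
python3 - <<'E'
from ring import *
rs=[];t=[]
for n in ("w19","w20"):
    im,P=load(n); q=proj(P,[.4527,.3217,.044]); r=int(285.9*.025/(P[2][2]-.044)*1.5)
    g=cv2.GaussianBlur(cv2.cvtColor(im,cv2.COLOR_RGB2GRAY),(3,3),0); m=((g>105)*255).astype(np.uint8)
    z=np.zeros_like(m); cv2.circle(z,tuple(int(a) for a in q),r,255,-1); m&=z
    cs,_=cv2.findContours(m,cv2.RETR_EXTERNAL,cv2.CHAIN_APPROX_NONE); c=max(cs,key=cv2.contourArea)
    c=cv2.convexHull(c); e=cv2.fitEllipse(c); print(n,q.round(1),np.round(e[0],1),np.round(e[1],1),"exp d",round(285.9*.05/(P[2][2]-.044),1),plane(P,*e[0],.044).round(4))
    rs.append(ray(P,*e[0])); v=im.copy(); cv2.ellipse(v,e,(255,0,0),1); t.append(v[:,:390] if 0 else v[20:320,90:440])
print(tri(rs)); cv2.imwrite("pics/p1920.png",np.hstack(t)[:,:,::-1])
E
```

```text
22.0167 [0.4552 0.3223 0.1255] [ 3.1384e+00 -2.1000e-03  1.5694e+00] [-0.1 -0.3  0.8] 80.0
w19 [256.1 113.5] [257.7 115.2] [42.7 50.8] exp d 40.8 [0.4545 0.3197 0.044 ]
w20 [252.9 206.4] [252.1 206. ] [99.7 99.9] exp d 67.1 [0.452  0.3221 0.044 ]
(array([0.453205  , 0.31969355, 0.03709869]), np.float64(0.001301270941437243))
```

View pics/p1920.png

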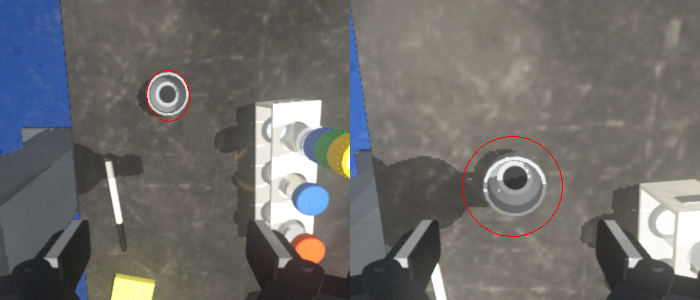

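In both views the funnel rim is visible, at w19≈(258,113) and w20≈(256,203). My red ellipse in w20 is wrong because the threshold was too low, so I refine with a circle fit.

Run:
```python
from ring import *
for n,c,r in (("w19",(258,113),(19,22)),("w20",(256,203),(30,36))):
    im,P=load(n)
    for h in circ(im,c,45,*r): print(n,np.round(h,1),plane(P,h[0],h[1],.044).round(4))
    g=cv2.cvtColor(im,cv2.COLOR_RGB2GRAY); d=r[1]+8
    print(g[int(c[1]),c[0]-d:c[0]-d+18],g[int(c[1]),c[0]+d-18:c[0]+d]); print(g[c[1]-d:c[1]-d+18,c[0]],g[c[1]+d-18:c[1]+d,c[0]])
```

```text
w19 [257.  113.2  21.3] [0.4537 0.322  0.044 ]
w19 [254.8 113.5  20.8] [0.4511 0.3217 0.044 ]
w19 [259.  114.   20.4] [0.4561 0.3211 0.044 ]
w19 [258.  111.2  19.4] [0.4549 0.3242 0.044 ]
[ 82  65  63  60  62  63  67  73 124 200 214 160 145 158 159 156 162 187] [114 108 107 105 103 103 209 231 173 107  93  92  99  97  99  97 101 100]
[103 105 100  96  90  88  90  95 110 187 215 175 102  88  88  95 116 128] [225 192 170 160 158 159 154 130 216 218 151 109  97 100 101 102 104 108]
w20 [254.5 207.8  31.8] [0.454  0.3206 0.044 ]
w20 [254.5 202.5  30.2] [0.454  0.3249 0.044 ]
w20 [254.  210.2  34. ] [0.4535 0.3185 0.044 ]
w20 [256.5 207.2  30.1] [0.4555 0.321  0.044 ]
[ 82  84  82  81  79  80  77  80  81  78  79 109 150 161 157 113  95 110] [187 227 236 228 164 120 116 116 119 117 116 115 117 116 114 115 120 120]
[113 124 118 118 113 115 117 119 117 122 121 117 103 116 117 115 122 173] [108 109 108 105 150 161 159 126 123 123 119 119 115 111 112 115 112 120]
```

Both views agree on (0.454, 0.322) with the rim at 44 mm. Going down to grip the band.

>>> move_arm(
  steps=[
    {"tx":0,"ty":0,"tz":0.035,"ax":0,"ay":0,"az":0},
    {"tx":0,"ty":0,"tz":0.065,"ax":0,"ay":0,"az":0},
    {"tx":0,"ty":0,"tz":0.088,"ax":0,"ay":0,"az":0},
    {"tx":0,"ty":0,"tz":0.096,"ax":0,"ay":0,"az":0},
    {"tx":0,"ty":0,"tz":0.096,"ax":0,"ay":0,"az":0},
  ],
)

```text
time: 22.43
tool_pos: [0.453, 0.3212, 0.0269]
tcp_rot: [-3.14, 0.001, 1.57]
force: [0.2, 0.9, -0.6]
opening: 0.937
gripper_force: 0.0
```

>>> move_arm(
  steps=[
    {"tx":0,"ty":0,"tz":0,"ax":0,"ay":0,"az":0},
    {"tx":0,"ty":0,"tz":0,"ax":0,"ay":0,"az":0},
    {"tx":0,"ty":0,"tz":0,"ax":0,"ay":0,"az":0},
    {"tx":0,"ty":0,"tz":0,"ax":0,"ay":0,"az":0},
    {"tx":0,"ty":0,"tz":0,"ax":0,"ay":0,"az":0},
    {"tx":0,"ty":0,"tz":0,"ax":0,"ay":0,"az":0},
  ],
  grip=0.035,
  grip_force=30,
)

```text
time: 22.93
tool_pos: [0.4551, 0.323, 0.0297]
tcp_rot: [3.138, -0.003, 1.571]
force: [-0.3, -0.9, 6.8]
opening: 0.561
gripper_force: 30.7
```

```bash
python3 snap.py w21
```

```text
22.9833 [0.4551 0.323  0.0297] [ 3.1376e+00 -2.5000e-03  1.5705e+00] [-0.2  0.4  6. ] 47.9
```

View pics/w21.png

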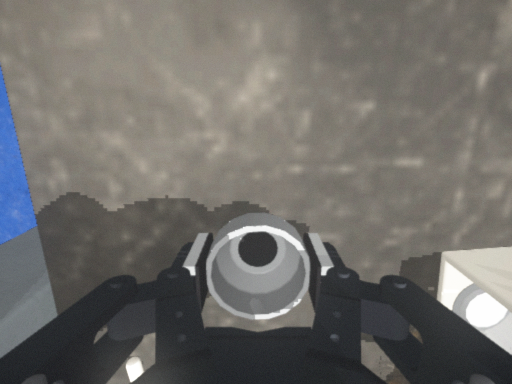

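The funnel is held upright by its band, rim centred at (259,270) between the pads. Lift and carry to the stack.

>>> move_arm(
  steps=[
    {"tx":0,"ty":0,"tz":-0.02,"ax":0,"ay":0,"az":0},
    {"tx":0,"ty":0,"tz":-0.06,"ax":0,"ay":0,"az":0},
    {"tx":0,"ty":0,"tz":-0.1,"ax":0,"ay":0,"az":0},
    {"tx":0,"ty":0,"tz":-0.14,"ax":0,"ay":0,"az":0},
    {"tx":0,"ty":0,"tz":-0.18,"ax":0,"ay":0,"az":0},
    {"tx":0,"ty":0,"tz":-0.22,"ax":0,"ay":0,"az":0},
    {"tx":-0.005,"ty":0.015,"tz":-0.25,"ax":0,"ay":0,"az":0},
    {"tx":-0.015,"ty":0.05,"tz":-0.25,"ax":0,"ay":0,"az":0},
    {"tx":-0.025,"ty":0.085,"tz":-0.25,"ax":0,"ay":0,"az":0},
    {"tx":-0.035,"ty":0.115,"tz":-0.25,"ax":0,"ay":0,"az":0},
  ],
)

```text
time: 23.82
tool_pos: [0.5705, 0.2869, 0.2799]
tcp_rot: [3.137, -0.002, 1.571]
force: [-0.5, 1.1, -0.3]
opening: 0.561
gripper_force: 31.5
```

>>> move_arm(
  steps=[
    {"tx":-0.006,"ty":0.018,"tz":0,"ax":0,"ay":0,"az":0},
    {"tx":-0.01,"ty":0.03,"tz":0,"ax":0,"ay":0,"az":0},
    {"tx":-0.01,"ty":0.03,"tz":0,"ax":0,"ay":0,"az":0},
    {"tx":-0.01,"ty":0.03,"tz":0,"ax":0,"ay":0,"az":0},
    {"tx":-0.01,"ty":0.03,"tz":0,"ax":0,"ay":0,"az":0},
    {"tx":-0.01,"ty":0.03,"tz":0,"ax":0,"ay":0,"az":0},
    {"tx":-0.01,"ty":0.03,"tz":0,"ax":0,"ay":0,"az":0},
  ],
)

```text
time: 24.4
tool_pos: [0.5974, 0.2774, 0.2779]
tcp_rot: [3.141, -0.0, 1.572]
force: [0.3, 0.1, 0.4]
opening: 0.56
gripper_force: 31.5
```

```bash
python3 snap.py w22; python3 snap.py w22b
```

```text
24.45 [0.5975 0.2773 0.2779] [ 3.1413e+00 -2.0000e-04  1.5715e+00] [ 0.7 -0.3  0.2] 47.7
24.5 [0.5976 0.2773 0.2778] [ 3.1414e+00 -2.0000e-04  1.5714e+00] [-0.9  0.2 -0.3] 48.4
```

>>> move_arm(
  steps=[
    {"tx":-0.001,"ty":0.0017,"tz":0.025,"ax":0,"ay":0,"az":0},
    {"tx":-0.001,"ty":0.0017,"tz":0.046,"ax":0,"ay":0,"az":0},
    {"tx":-0.001,"ty":0.0017,"tz":0.052,"ax":0,"ay":0,"az":0},
    {"tx":-0.001,"ty":0.0017,"tz":0.052,"ax":0,"ay":0,"az":0},
    {"tx":-0.001,"ty":0.0017,"tz":0.052,"ax":0,"ay":0,"az":0},
    {"tx":-0.001,"ty":0.0017,"tz":0.052,"ax":0,"ay":0,"az":0},
  ],
)

```text
time: 25.0
tool_pos: [0.6006, 0.2763, 0.2268]
tcp_rot: [3.14, -0.001, 1.571]
force: [0.1, 0.1, 0.3]
opening: 0.557
gripper_force: 31.5
```

>>> move_arm(
  steps=[
    {"tx":0,"ty":0,"tz":0.004,"ax":0,"ay":0,"az":0},
    {"tx":0,"ty":0,"tz":0.008,"ax":0,"ay":0,"az":0},
    {"tx":0,"ty":0,"tz":0.012,"ax":0,"ay":0,"az":0},
    {"tx":0,"ty":0,"tz":0.015,"ax":0,"ay":0,"az":0},
    {"tx":0,"ty":0,"tz":0.018,"ax":0,"ay":0,"az":0},
    {"tx":0,"ty":0,"tz":0.021,"ax":0,"ay":0,"az":0},
    {"tx":0,"ty":0,"tz":0.0225,"ax":0,"ay":0,"az":0},
    {"tx":0,"ty":0,"tz":0.0225,"ax":0,"ay":0,"az":0},
  ],
)

```text
time: 25.67
tool_pos: [0.6001, 0.2766, 0.2043]
tcp_rot: [3.14, -0.002, 1.571]
force: [-1.3, 0.7, 6.0]
opening: 0.562
gripper_force: 32.1
```

Seated at the predicted 0.204 with 6 N. Release to 70 mm and rise.

>>> move_arm(
  steps=[
    {"tx":0,"ty":-0.0003,"tz":-0.0005,"ax":0,"ay":0,"az":0},
    {"tx":0,"ty":-0.0003,"tz":-0.0005,"ax":0,"ay":0,"az":0},
    {"tx":0,"ty":-0.0003,"tz":-0.0005,"ax":0,"ay":0,"az":0},
    {"tx":0,"ty":-0.0003,"tz":-0.0005,"ax":0,"ay":0,"az":0},
    {"tx":0,"ty":-0.0003,"tz":-0.015,"ax":0,"ay":0,"az":0},
    {"tx":0,"ty":-0.0003,"tz":-0.04,"ax":0,"ay":0,"az":0},
    {"tx":0,"ty":-0.0003,"tz":-0.08,"ax":0,"ay":0,"az":0},
    {"tx":-0.03,"ty":-0.03,"tz":-0.1,"ax":0,"ay":0,"az":0},
    {"tx":-0.06,"ty":-0.05,"tz":-0.1,"ax":0,"ay":0,"az":0},
    {"tx":-0.06,"ty":-0.05,"tz":-0.1,"ax":0,"ay":0,"az":0},
  ],
  grip=0.072,
)

```text
time: 26.5
tool_pos: [0.5451, 0.2111, 0.3038]
tcp_rot: [-3.137, 0.004, 1.568]
force: [0.2, -0.3, -0.8]
opening: 0.846
gripper_force: 0.0
```

```bash
python3 snap.py w23
python3 - <<'E'
from ring import *
w,_=load("w23"); s=read_camera("side")
a=cv2.resize(s[90:160,190:260],(380,380),interpolation=cv2.INTER_CUBIC); P=pose("side")
print(proj(P,[.5997,.2755,.219]).round(1),proj(P,[.5997,.2755,.189]).round(1))
for c in ("blue","green","yellow"):
    for st,ce in blobs(s,c,(205,95,228,150),6): print(c,st,ce)
b=cv2.resize(w,(512,384))[2:382,100:500]; cv2.imwrite("pics/end.png",np.hstack([a,b])[:,:,::-1])
E
```

```text
26.55 [0.5474 0.2132 0.3034] [-3.1398e+00  1.3000e-03  1.5682e+00] [ 1.3  1.3 -0.5] 72.4
[223.5 106. ] [223.7 114. ]
blue [220, 127, 8, 6, 37] [223.5, 129.4]
green [219, 121, 9, 6, 41] [223.4, 123.9]
yellow [219, 115, 9, 7, 53] [223.0, 117.9]
```

View pics/end.png

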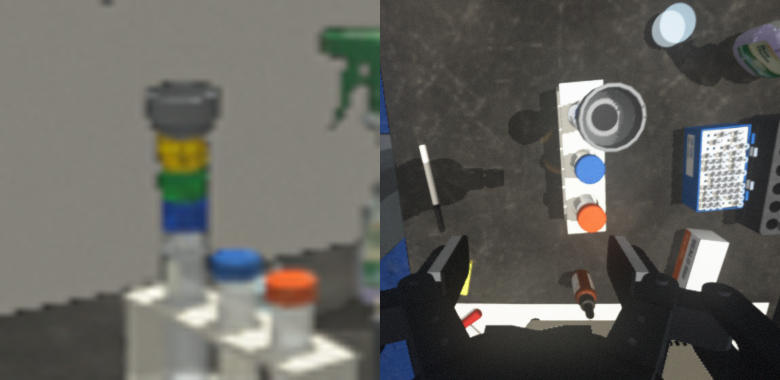

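The picture shows the stack on the tube, straight, in the order blue, green, yellow, funnel (funnel at (182,108) in the crop). The dropper bottle is standing at (585,290), and the gripper is clear of everything.

```bash
python3 -c "
from cell import *
print(sign_off())"
```

```text
the job is handed in; nothing more can be done
None
```

The cascade is built on the open tube and handed in at about 26.6 s: blue, green, yellow, then the funnel, each seated at its expected depth and upright in the final pictures. I touched neither the spare strainer nor the bottles, and the sign-off returned no verdict.

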